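# Load two sample cartridges into the spring feed track of a cell reader

### The job

Load both orange-capped sample cartridges into the feed track, one behind the other, so that they stand flat on the track floor between the blue front gate and the yellow sprung follower; a held cartridge can itself push the follower back to make room. Feel for the follower's stop rather than ramming anything, let the follower close gently on the cartridges without snapping forward, and leave the black-capped spent cartridge and everything else on the bench where it is.

Things in the scene. Friction and masses are not known exactly. Their poses are not given: they have to be found in the camera images.
- track: Feed track, fixed to the table. Origin on the table surface under the centre line, below the nominal rear face of the blue front gate. Own +x runs along the track from the gate back to the follower and its white housing (from x = 90 mm, 84 mm wide, 82 mm high); z up. Steel base plate 90 mm wide, its top (the channel floor) 8 mm above the table.
- channel (a point): Point on the channel floor, 40 mm behind the nominal gate face, on the centre line. Aluminium side walls along the channel from x = -18 to +89 mm of the track; inner faces 50 mm apart, flared wider from 19 mm above the table up to their tops at 27 mm.
- gate_mark (a point): Middle of the clamping range of the blue front gate: top of its rear edge, centre line, 22 mm above the table. The gate (a bar across the channel, 48 mm wide, 5 mm thick, 14 mm high over the floor) and the follower sit on one insert, clamped up to 10 mm forward or back of the marks, both alike; the setting is not reported. An underside carried 24 mm above the table clears the gate.
- follower (a joint): Yellow sprung follower, slides along the track. 0 = at rest, 20 mm of room between gate and follower; grows (m) as it is pushed back. Front face 40 mm wide, from 9 to 67 mm above the table: parts held above the gate still meet it; the next cartridge can push a loaded one back with it, face to face. Spring: 4 N at 0, 1 N more per 10 mm. Its hard rear stop comes just a few mm after there is room for two.
- cart_a: Sample cartridge: upright white block 30 mm (own x) by 44 mm (own y) by 48 mm tall, pink windows, with an ORANGE round cap (24 mm dia, 12 mm high) on top; 60 mm tall over all, about 90 g, the same turned half round. Origin at the centre of its underside. It stands loose on the table. Pushing it harder than 40 N against any part of the track cracks it.
- cart_b: Sample cartridge: upright white block 30 mm (own x) by 44 mm (own y) by 48 mm tall, pink windows, with an ORANGE round cap (24 mm dia, 12 mm high) on top; 60 mm tall over all, about 90 g, the same turned half round. Origin at the centre of its underside. It stands loose on the table. Pushing it harder than 40 N against any part of the track cracks it.
- spent: Spent cartridge, same shape and size as the sample cartridges but with a BLACK cap and grey windows; origin at the centre of its underside. Bystander, not to be disturbed.
- flask: Flat pink culture flask lying down, 75 by 75 by 26 mm, orange cap on one end; origin under its middle. Bystander, not to be disturbed.
- media: Amber bottle with white cap, 64 mm dia, 150 mm tall; origin under its middle. Bystander, not to be disturbed.
- dishes: Stack of white dishes, 60 mm dia, 30 mm high; origin under its middle. Bystander, not to be disturbed.
- marker: Green marker pen lying down, 12 mm thick, 120 mm long. Bystander, not to be disturbed.
- beaker: White beaker, 66 mm dia, 80 mm tall; origin under its middle. Bystander, not to be disturbed.
- tiprack: Blue rack of yellow pipette tips, 120 by 85 by 62 mm; origin under its middle. Bystander, not to be disturbed.
Things that resemble listed ones, but are neither listed nor needed, are in the scene too. Leave any green look-alike of the cart_a alone.

How it is judged:
By the outcome, as a careful person would: the job done as asked, in the order asked, and still so for the second after the job is handed in, with the robot touching nothing.
It also fails if it takes over 72 s, if anything falls off the work surface, if the arm or the gripper's body presses on something with over 40 N, if the wrist force passes 120 N, or if a joint passes its speed limit or range.

### The arm

A 6-joint arm with a two-finger parallel gripper is mounted at the origin on the work surface. World frame = base frame: x ahead of the robot, y to its left, z up, the work surface at z = 0. Lengths are in m, angles in rad, forces in N, time in s.
With the tool pointing down it reaches from about 0.325 to 0.85 m from the base axis. Payload 15.5 kg.
Tool frame: the origin (TCP) lies at the very end of the fingers, on their centre line; the grasp point (between the pads) lies r.grip_depth behind it (r.grip_depth is the distance from the TCP to the grasp point, in m); x points along the fingers, y is the direction in which the jaws open and shut, and the axes are right-handed (so a half turn about x gives the same grasp; the last joint's range is limited). The gripper opens to 91 mm and grips with 3 to 60 N. Pads are 32 mm wide; open, the fingers measure 118 mm over their backs; the gripper's body (76 mm by 178 mm) begins 60 mm behind the grasp point.
Start: joints at [1.101, 0.494, 1.345, -0, 1.302, -0.096], TCP at [0.228, 0.582, 0.188] pointing down, gripper open.
Joint ranges: [-2.91, 2.91], [-0.82, 2.16], [0.22, 2.67], [-1.22, 4.37], [0.12, 2.79], [-3.08, 3.08]. Speed limits (rad/s): [1.89, 1.89, 2.57, 3.01, 3.01, 3.01].

### API

Orientations are given as a unit quaternion [w, x, y, z].
In Python, from workcell import r gives the robot as it stands.
- The arm moves only by the tool carry_out, never from a script. Its argument "increments" is a list that holds one entry, the list of rows, each a list of 5 numbers: the shift along the tool's x, y, z in units of 50 mm (1.0 is 50 mm), then the turn about the tool's x in units of 8 degrees (1.0 is 8 degrees), then the finger opening in mm, from 0 to 91.2. In form: [[[x, y, z, roll, claw], ...]]. A call has 1 to 5 rows; each row shifts and turns the pose as measured when the row begins, along the tool's axes as they then stand; what a row does not reach is not made up. A row lasts 1/10 s, in which the tool goes at most 50 mm and 8.59 degrees, less where a joint would pass 70% of its speed; a pose out of reach is approached as far as the arm can. A call is refused whole if a number of a shift passes 1 or a number of a turn 1, either way. A call with a gripper value outside its range is refused whole. The fingers move at their own pace and stop on an object; "squeeze" is the grip in N (left out, the last holds). Time passes only in rows, so rows that do not move let the fingers close. It gives the time, the measured TCP pose, the force and the opening at its end, in the units of the state.
- r.get_state(): the state, without advancing time (a new reading comes with each control period).
- r.capture(name): name is "side" or "top"; returns a dict with "image" (384x512x3 uint8, red, green, blue), "mtx" (3x3 intrinsics, pixels), "camera_from_world" (4x4, takes a point from world to camera coordinates). Camera axes: x right, y down, z forward; pixel columns grow to the right and rows downward; lengths in m; the calibration is good to about 2 mm. A picture is of the moment at which its call begins. There is no depth.
- r.close_job(): hands the job in, once; it reports no verdict.
The state is a dict: "clock": time; "joints": joint angles; "qd": joint speeds; "joint_efforts": joint torques, N m; "ee_pos": TCP position; "tcp_rot": TCP orientation; "ft_force": force on the tool from outside, world axes, zero at the start; "ft_torque": the same for the moment, N m; "opening": finger opening in m.
Only numpy, scipy, OpenCV 4.12 (cv2) and the standard library are available. Lean on these libraries where they do the work, as an engineer would, in place of code of your own. Each camera call takes 0.05 s, during which the arm holds its last target.

## Working session

There is one attempt and no reset: what is moved stays moved. The work goes in short steps, Python scripts to look and compute and a tool call to move; the robot and the scene stay as the last step left them, time stands still between calls to the robot, and variables do not carry over. Pictures are saved under pics/ and viewed, and the job is handed in when it is done.

Besides the shell and the picture viewer there is one more tool, called in YAML: its name, and indented under it one key for each argument. carry_out: Moves the arm, as the interface text tells. Its arguments: {"type":"object","properties":{"increments":{"type":"array","items":{"type":"array","items":{"type":"array","items":{"type":"number"}}}},"squeeze":{"type":"number"}},"required":["increments"]}

```bash
mkdir -p pics; ls
python3 - <<'E'
from workcell import r
import cv2,numpy as np
print(r.get_state(), r.grip_depth)
for n in("top","side"):
    c=r.capture(n); cv2.imwrite(f"pics/{n}0.png",c["image"][:,:,::-1]); np.savez(f"{n}0.npz",**c)
    print(c["mtx"],c["camera_from_world"])
E
```

```text
pics
{'clock': 0.0, 'joints': array([ 1.10150946e+00,  4.94154019e-01,  1.34611646e+00, -1.30092091e-05,
        1.30247398e+00, -9.54776561e-02]), 'qd': array([-0.00097881, -0.00025963,  0.0007499 , -0.00094657,  0.00046429,
        0.0011709 ]), 'joint_efforts': array([ 3.46526016e-03, -8.78821635e+01, -3.81865168e+01,  7.08390749e-02,
        5.29497780e-02, -7.22613436e-05]), 'ee_pos': array([0.22803776, 0.58149225, 0.18736138]), 'tcp_rot': array([ 0.6946828 ,  0.13099983,  0.69490122, -0.1317845 ]), 'ft_force': array([-0.89996253, -0.41652114,  0.45634444]), 'ft_torque': array([-0.01847118, -0.04002385,  0.00683912]), 'opening': 0.09118380430624387} 0.0188
[[370.86170841   0.         261.21650254]
 [  0.         370.86170841 189.35897204]
 [  0.           0.           1.        ]] [[-0.00690963 -0.9998591  -0.01529801 -0.02357661]
 [-0.99345618  0.0086079  -0.11388907  0.5656578 ]
 [ 0.1140047   0.01441098 -0.99337569  0.99474512]
 [ 0.          0.          0.          1.        ]]
[[369.94190957   0.         255.55722421]
 [  0.         369.94190957 189.94872784]
 [  0.           0.           1.        ]] [[ 0.99880188 -0.04868568 -0.00495032 -0.55176013]
 [-0.03460065 -0.63104419 -0.77497486  0.0504884 ]
 [ 0.0346063   0.77421763 -0.63197268  1.1016414 ]
 [ 0.          0.          0.          1.        ]]
```

View pics/top0.png

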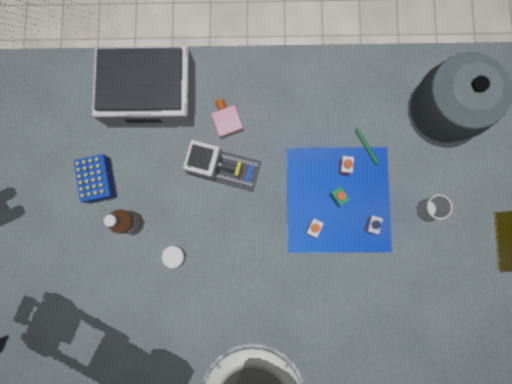

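View pics/side0.png

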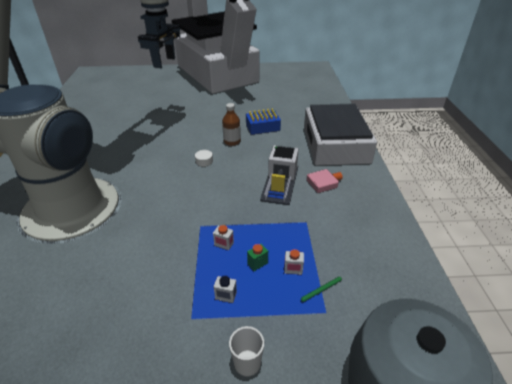

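The top view shows orange-capped cartridges near (347,163) and (315,228). The green look-alike is near (340,196), the spent one at (375,225), and the track runs from (202,158) to (250,175). I'll enlarge these areas next.

Run:
```python
import cv2,numpy as np
t=np.load("top0.npz")["image"][:,:,::-1]; s=np.load("side0.npz")["image"][:,:,::-1]
a=cv2.resize(t[130:200,175:270],None,fx=8,fy=8,interpolation=cv2.INTER_CUBIC)
cv2.imwrite("pics/z1.png",a)
cv2.imwrite("pics/z2.png",cv2.resize(t[145:250,285:390],None,fx=5.7,fy=5.7,interpolation=cv2.INTER_CUBIC))
cv2.imwrite("pics/z3.png",cv2.resize(s[135:210,250:320],None,fx=8,fy=8,interpolation=cv2.INTER_CUBIC))
```

```text
(no output)
```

View pics/z1.png

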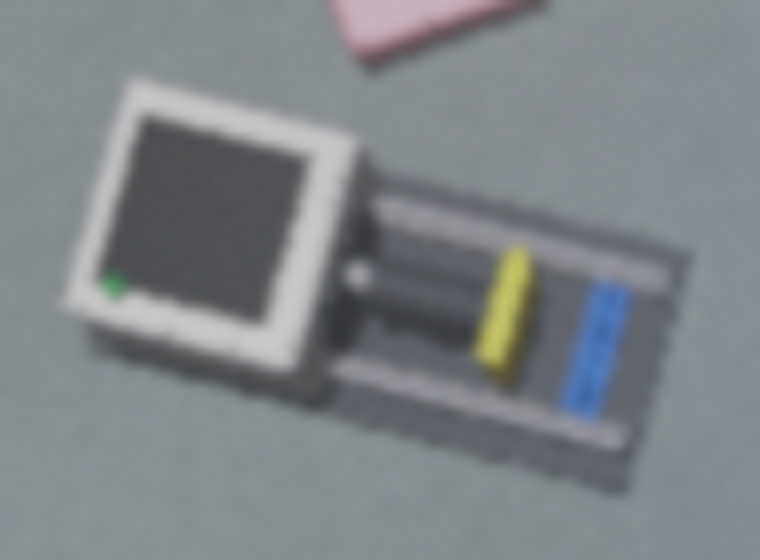

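View pics/z2.png

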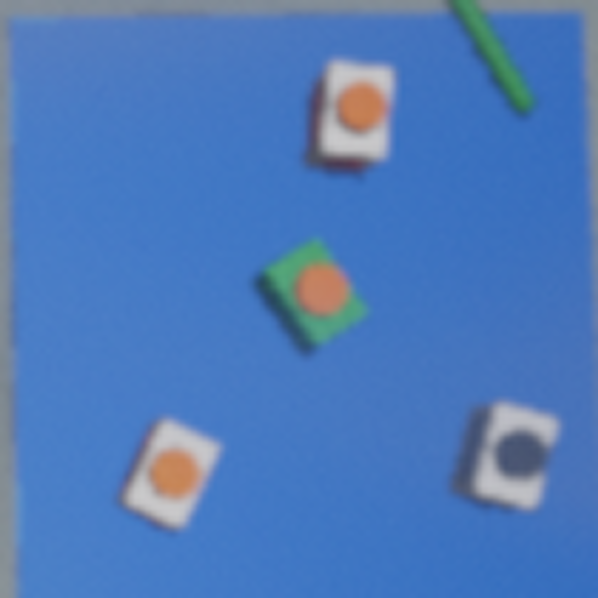

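View pics/z3.png

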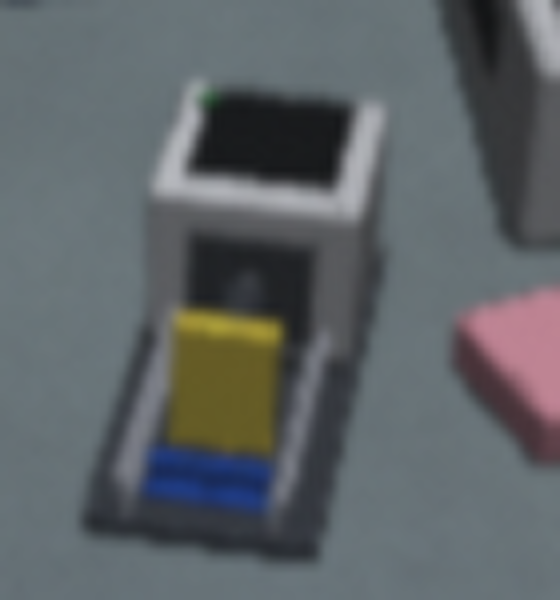

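The crops show the housing, the yellow follower bar at crop (505,310), the gate at (597,350), and the four capped blocks. Next I'll measure them.

```bash
cat > h.py <<'E'
import numpy as np,cv2
def load(n): 
    return dict(np.load(n))
def ray(c,uv):
    R=c["camera_from_world"][:3,:3];t=c["camera_from_world"][:3,3]
    d=R.T@np.linalg.inv(c["mtx"])@np.array([uv[0],uv[1],1.]); return -R.T@t,d
def onz(c,uv,z):
    o,d=ray(c,uv); return o+d*(z-o[2])/d[2]
def rect(m,c,z):
    cs,_=cv2.findContours(m,cv2.RETR_EXTERNAL,cv2.CHAIN_APPROX_NONE)
    out=[]
    for k in cs:
        a=cv2.contourArea(k)
        if a<15: continue
        P=np.array([onz(c,p[0],z)[:2] for p in k])
        q=cv2.minAreaRect((P*1000).astype(np.float32))
        out.append((a,k.reshape(-1,2).mean(0),q))
    return out
def proj(c,P):
    p=c["camera_from_world"][:3,:3]@P+c["camera_from_world"][:3,3]; p=c["mtx"]@p; return p[:2]/p[2]
E
python3 - <<'E'
from h import *
np.set_printoptions(precision=4,suppress=True)
for n,zs in(("top0.npz",1),("side0.npz",1)):
    c=load(n);im=c["image"];U=8
    big=cv2.resize(im,None,fx=U,fy=U,interpolation=cv2.INTER_CUBIC)
    cb=dict(c);M=c["mtx"].copy();M[:2]*=U;M[0,2]+=(U-1)/2;M[1,2]+=(U-1)/2;cb["mtx"]=M
    hsv=cv2.cvtColor(big,cv2.COLOR_RGB2HSV);H,S,V=cv2.split(hsv)
    masks=dict(orange=((H<14)&(S>130)&(V>130),.060),white=((S<60)&(V>150),.048),housing=((S<45)&(V>165),.082),yellow=((H>22)&(H<35)&(S>110)&(V>120),.067),blue=((H>100)&(H<125)&(S>140),.022),black=((V<100)&(S<200),.06))
    for k,(m,z) in masks.items():
        for a,p,q in rect(m.astype(np.uint8)*255,cb,z):
            u=p/U
            ok = (180<u[0]<390 and 130<u[1]<250) if n[0]=='t' else (190<u[0]<330 and 140<u[1]<320)
            if ok and a>600: print(n[:3],k,int(a),u,np.array(q[0]),np.array(q[1]),round(q[2],1))
E
```

```text
top orange 1693 [315.482  228.0935] [ 458.423  -170.5265] [15.5713 14.898 ] 88.7
top orange 1892 [348.2908 163.7846] [ 631.1689 -263.1685] [16.2308 17.5207] 52.2
top white 3865 [320.4678 249.4824] [ 396.1328 -203.1554] [256.1901  78.0463] 70.9
top white 11981 [314.9521 228.2002] [ 458.27   -170.6989] [32.1729 46.1854] 65.4
top white 7514 [374.9373 224.6817] [ 466.0182 -332.7572] [31.7837 45.2968] 74.9
top white 632 [248.0757 183.5323] [581.4707   8.6868] [22.3479  6.237 ] 74.6
top white 614 [227.0841 178.3318] [596.2657  66.0583] [37.6499  4.0129] 75.4
top white 11250 [347.603  164.2381] [ 631.5326 -263.0692] [33.2375 45.9778] 82.6
top white 616 [383.2847 149.6174] [ 671.9742 -361.9828] [62.3466 29.2018] 49.5
top white 61041 [200.8953 157.519 ] [655.2934 138.8004] [87.8131 89.0398] 74.6
top white 775 [285.2641 139.2345] [704.8913 -93.4359] [13.0229 20.0885] 54.1
top white 30525 [311.0873 151.8761] [ 665.2123 -161.8853] [136.5586 256.4151] 34.6
top white 910 [289.5565 131.782 ] [ 724.1712 -105.7036] [16.4044 13.2662] 49.9
top housing 3074 [373.8842 229.767 ] [ 454.1923 -319.9107] [28.
[... 3004 characters left out ...]
293.4945 267.9921] [ 622.5344 -309.2225] [32.5138 42.3584] 81.8
sid black 781 [293.9448 257.8922] [ 628.2843 -279.4034] [ 8.5299 19.4251] 73.1
sid black 19658 [257.6557 256.3959] [ 542.6041 -273.2079] [64.3252 58.9473] 33.4
sid black 12396 [224.1317 241.1603] [ 463.7593 -219.5473] [46.5692 51.1566] 5.0
sid black 11000 [324.4774 185.6432] [753.3115 -11.8483] [ 79.1803 108.6675] 80.8
sid black 1138 [197.4538 162.8808] [372.052  124.5569] [12.7145 39.3982] 16.6
sid black 2422 [207.6934 163.5675] [409.3002 122.0646] [62.1399 22.7841] 53.9
sid black 80577 [281.0181 181.0861] [629.4083  32.2579] [248.7393  96.8661] 78.4
sid black 13350 [284.0743 152.0757] [653.2875 172.4865] [71.212  62.9232] 75.3
```

```bash
cat >> h.py <<'E'
from scipy.spatial.transform import Rotation as Rn
YAW=74.7; TX=np.array([np.cos(np.radians(YAW)),np.sin(np.radians(YAW))]); TN=np.array([-TX[1],TX[0]])
G0=np.array([.6135,.0088])  # gate rear centre estimate
G0=G0+(-.5898-G0@TN)*TN
def go(r,pos=None,yawy=None):
    s=r.get_state(); w,x,y,z=s["tcp_rot"]; R=Rn.from_quat([x,y,z,w]).as_matrix()
    p=s["ee_pos"]; ty=np.degrees(np.arctan2(R[1,1],R[0,1]))
    tr=(p[:2]-G0)
    print("t %.2f tcp"%s["clock"],p.round(4),"yawy %.2f"%ty,"tool x",R[:,0].round(3),"y",R[:,1].round(3),"open %.1f"%(s["opening"]*1e3),"track(x,n)mm",(tr@TX*1e3).round(1),(tr@TN*1e3).round(1),"F",s["ft_force"].round(2),"F along track %.1f"%(s["ft_force"][:2]@TX))
    if pos is not None: print("units",(R.T@(np.array(pos)-p)/.05).round(3))
    if yawy is not None:
        d=(yawy-ty+90)%180-90   # desired world yaw change; roll about tool x (down) is negative of it
        print("roll units",round(-d/8,3),"joint6",s["joints"][5])
E
python3 - <<'E'
from h import *; from workcell import r
print(G0)
go(r,[.4584,-.171,.188],155.4)
E
```

```text
[0.61385313 0.00870339]
t 0.10 tcp [0.2281 0.5815 0.1874] yawy 68.58 tool x [-0.    -0.001 -1.   ] y [ 0.365  0.931 -0.001] open 91.2 track(x,n)mm 450.7 523.3 F [ 0.62 -0.02  0.43] F along track 0.1
units [ 1.0000e-03 -1.2328e+01  9.7840e+00]
roll units -10.852 joint6 -0.09551225419381178
```

```bash
cat >> h.py <<'E'
def rows(r,pos,yawy,n,claw):
    s=r.get_state(); w,x,y,z=s["tcp_rot"]; R=Rn.from_quat([x,y,z,w]).as_matrix(); p=s["ee_pos"]
    ty=np.degrees(np.arctan2(R[1,1],R[0,1])); dy=yawy-ty; D=(np.array(pos)-p)/n
    for k in range(n):
        Rk=Rn.from_euler('z',dy*k/n,degrees=True).as_matrix()@R
        print([*(Rk.T@D/.05).round(2).tolist(),round(-dy/n/8,2),claw])
E
python3 - <<'E'
from h import *; from workcell import r
rows(r,[.4584,-.171,.188],-24.6,18,64)
E
```

```text
[0.0, -0.68, 0.54, np.float64(0.65), 64]
[-0.0, -0.63, 0.6, np.float64(0.65), 64]
[-0.0, -0.58, 0.66, np.float64(0.65), 64]
[-0.0, -0.51, 0.71, np.float64(0.65), 64]
[-0.0, -0.45, 0.75, np.float64(0.65), 64]
[-0.0, -0.38, 0.79, np.float64(0.65), 64]
[-0.0, -0.31, 0.82, np.float64(0.65), 64]
[-0.0, -0.23, 0.84, np.float64(0.65), 64]
[-0.0, -0.15, 0.86, np.float64(0.65), 64]
[-0.0, -0.08, 0.87, np.float64(0.65), 64]
[-0.0, 0.0, 0.87, np.float64(0.65), 64]
[-0.0, 0.08, 0.87, np.float64(0.65), 64]
[-0.0, 0.16, 0.86, np.float64(0.65), 64]
[-0.0, 0.24, 0.84, np.float64(0.65), 64]
[-0.0, 0.31, 0.82, np.float64(0.65), 64]
[-0.0, 0.38, 0.79, np.float64(0.65), 64]
[-0.0, 0.45, 0.75, np.float64(0.65), 64]
[-0.0, 0.52, 0.7, np.float64(0.65), 64]
```

carry_out:
  increments:
    - [[0,-0.68,0.54,0.65,64],[0,-0.63,0.6,0.65,64],[0,-0.58,0.66,0.65,64],[0,-0.51,0.71,0.65,64],[0,-0.45,0.75,0.65,64]]

```text
clock: 0.6
ee_pos: [0.2907, 0.3695, 0.1852]
tcp_rot: [0.646, 0.287, 0.646, -0.288]
ft_force: [1.4, 0.1, 0.3]
opening: 0.0641
```

carry_out:
  increments:
    - [[0,-0.38,0.79,0.65,64],[0,-0.31,0.82,0.65,64],[0,-0.23,0.84,0.65,64],[0,-0.15,0.86,0.65,64],[0,-0.08,0.87,0.65,64]]

```text
clock: 1.1
ee_pos: [0.3503, 0.1508, 0.1851]
tcp_rot: [0.561, 0.429, 0.561, -0.431]
ft_force: [1.1, 0.1, -0.3]
opening: 0.0639
```

Run:
```python
from h import *; from workcell import r
go(r)
rows(r,[.4584,-.171,.16],-24.6,10,64)
```

```text
t 1.10 tcp [0.3503 0.1508 0.1851] yawy 15.06 tool x [-0.001 -0.002 -1.   ] y [ 0.966  0.26  -0.002] open 63.9 track(x,n)mm 67.5 291.7 F [ 1.12  0.09 -0.34] F along track 0.4
[0.05, 0.04, 0.68, np.float64(0.5), 64]
[0.05, 0.09, 0.67, np.float64(0.5), 64]
[0.05, 0.13, 0.67, np.float64(0.5), 64]
[0.05, 0.18, 0.65, np.float64(0.5), 64]
[0.05, 0.23, 0.64, np.float64(0.5), 64]
[0.05, 0.27, 0.62, np.float64(0.5), 64]
[0.05, 0.31, 0.6, np.float64(0.5), 64]
[0.05, 0.35, 0.58, np.float64(0.5), 64]
[0.05, 0.39, 0.55, np.float64(0.5), 64]
[0.05, 0.43, 0.53, np.float64(0.5), 64]
```

carry_out:
  increments:
    - [[0.05,0.04,0.68,0.5,64],[0.05,0.09,0.67,0.5,64],[0.05,0.13,0.67,0.5,64],[0.05,0.18,0.65,0.5,64],[0.05,0.23,0.64,0.5,64]]

```text
clock: 1.6
ee_pos: [0.4033, -0.019, 0.1727]
tcp_rot: [-0.474, -0.525, -0.473, 0.526]
ft_force: [1.0, 0.6, -0.2]
opening: 0.064
```

carry_out:
  increments:
    - [[0.05,0.27,0.62,0.5,64],[0.05,0.31,0.6,0.5,64],[0.05,0.35,0.58,0.5,64],[0.05,0.39,0.55,0.5,64],[0.05,0.43,0.53,0.5,64]]

```text
clock: 2.1
ee_pos: [0.4528, -0.1885, 0.1592]
tcp_rot: [-0.37, -0.602, -0.37, 0.603]
ft_force: [0.6, 2.3, -0.3]
opening: 0.0642
```

carry_out:
  increments:
    - [[0,0,0,0,64]]

```text
clock: 2.2
ee_pos: [0.454, -0.192, 0.1588]
tcp_rot: [-0.369, -0.603, -0.368, 0.604]
ft_force: [0.5, -0.3, 0.3]
opening: 0.064
```

Run:
```python
from h import *; from workcell import r
go(r,[.4584,-.171,.09],-24.6)
c=r.capture("top");cv2.imwrite("pics/t1.png",cv2.resize(c["image"][170:270,270:380,::-1],None,fx=6,fy=6))
c=r.capture("side");cv2.imwrite("pics/s1.png",cv2.resize(c["image"][180:300,170:320,::-1],None,fx=5,fy=5))
```

```text
t 2.20 tcp [ 0.454  -0.192   0.1588] yawy -27.19 tool x [-0.001 -0.002 -1.   ] y [ 0.889 -0.457 -0.   ] open 64.0 track(x,n)mm -235.8 101.3 F [ 0.48 -0.33  0.31] F along track -0.2
units [ 1.375 -0.113 -0.417]
roll units -0.324 joint6 -0.0438414460554944
```

View pics/s1.png

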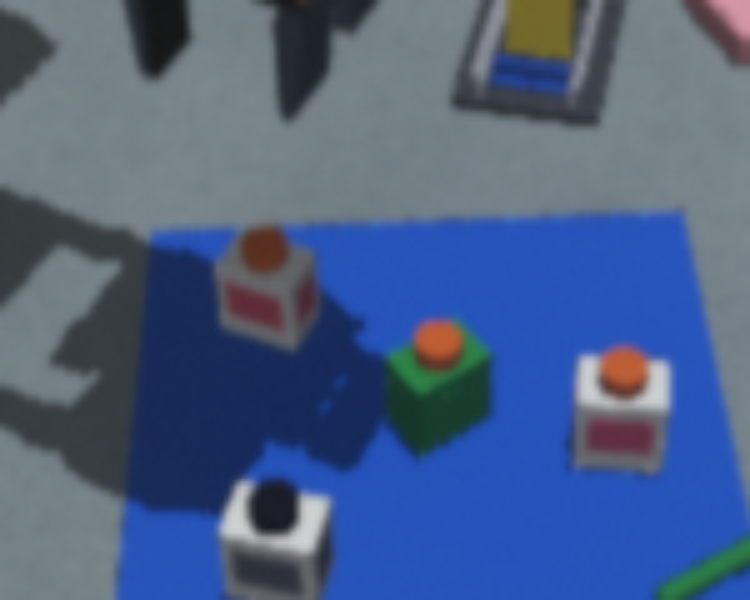

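The side view shows the wide pink-window face of cartridge B at crop (258,300), and the fingers spread along it as planned. I'll correct the offset and descend.

carry_out:
  increments:
    - [[0,-0.11,-0.42,-0.32,64],[0.7,0,0,0,64],[0.66,0,0,0,64],[0,0,0,0,64]]

```text
clock: 2.7
ee_pos: [0.4563, -0.1634, 0.0903]
tcp_rot: [-0.385, -0.592, -0.386, 0.593]
ft_force: [-0.8, -1.1, -0.2]
opening: 0.0637
```

Run:
```python
from h import *; from workcell import r
go(r,[.4584,-.171,.0245],-24.6)
c=r.capture("side");cv2.imwrite("pics/s2.png",cv2.resize(c["image"][180:300,170:320,::-1],None,fx=5,fy=5))
```

```text
t 2.70 tcp [ 0.4563 -0.1634  0.0903] yawy -23.97 tool x [-0.002 -0.    -1.   ] y [ 0.914 -0.406 -0.001] open 63.7 track(x,n)mm -207.5 106.6 F [-0.85 -1.1  -0.2 ] F along track -1.3
units [1.316 0.103 0.121]
roll units 0.078 joint6 -0.047213122378817106
```

View pics/s2.png

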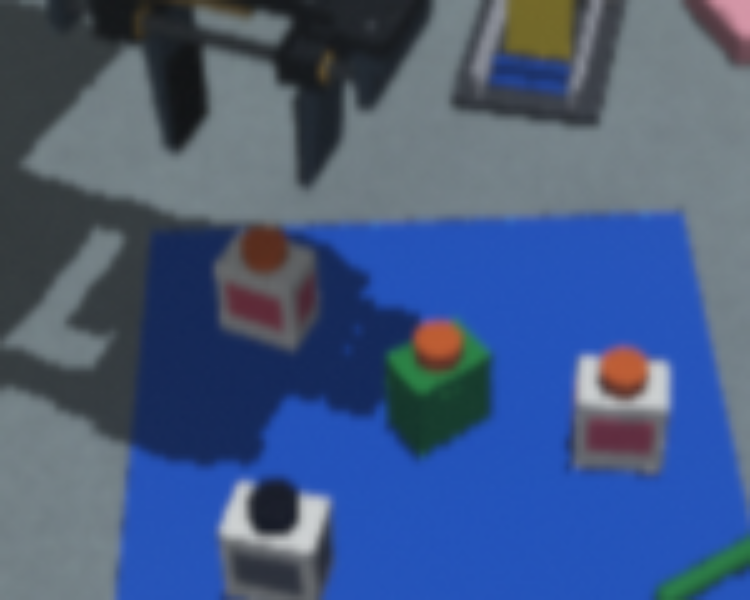

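Run:
```python
from h import *
c=load("side0.npz"); 
for P in([.4563,-.1634,.0903],[.4584,-.171,.06]): 
    u=proj(c,np.array(P)); print(u,(u-[170,180])*5)
c=load("top0.npz"); print(proj(c,np.array([.4584,-.171,.06])))
```

```text
[220.49906333 216.82014823] [252.49531664 184.10074115]
[222.0150163  227.45768091] [260.07508152 237.28840456]
[315.17897468 227.74733872]
```

carry_out:
  increments:
    - [[0.2,0.1,0.12,0.08,64],[0,0,0,0,64]]

```text
clock: 2.95
ee_pos: [0.4604, -0.1716, 0.0838]
tcp_rot: [0.383, 0.595, 0.381, -0.595]
ft_force: [0.1, -0.3, -0.2]
opening: 0.0637
```

Run:
```python
from h import *; from workcell import r
go(r,[.4584,-.171,.0245],-24.6)
```

```text
t 2.95 tcp [ 0.4604 -0.1716  0.0838] yawy -24.58 tool x [ 0.002 -0.002 -1.   ] y [ 0.909 -0.416  0.003] open 63.7 track(x,n)mm -214.4 100.4 F [ 0.07 -0.3  -0.16] F along track -0.3
units [ 1.185 -0.045  0.004]
roll units 0.003 joint6 -0.048002221352244766
```

carry_out:
  increments:
    - [[0.35,-0.04,0,0,64],[0.4,0,0,0,64],[0.38,0,0,0,64],[0,0,0,0,64]]

```text
clock: 3.35
ee_pos: [0.4621, -0.1733, 0.03]
tcp_rot: [0.385, 0.597, 0.378, -0.593]
ft_force: [-0.7, 0.1, 0.7]
opening: 0.0642
```

Run:
```python
from h import *; from workcell import r
go(r,[.4584,-.171,.0245],-24.6)
c=r.capture("side");cv2.imwrite("pics/s3.png",cv2.resize(c["image"][180:300,170:320,::-1],None,fx=5,fy=5))
```

```text
t 3.35 tcp [ 0.4621 -0.1733  0.03  ] yawy -24.64 tool x [ 0.009 -0.006 -1.   ] y [ 0.909 -0.417  0.011] open 64.2 track(x,n)mm -215.6 98.4 F [-0.71  0.09  0.7 ] F along track -0.1
units [ 0.11  -0.088 -0.012]
roll units -0.005 joint6 -0.04825312615543651
```

View pics/s3.png

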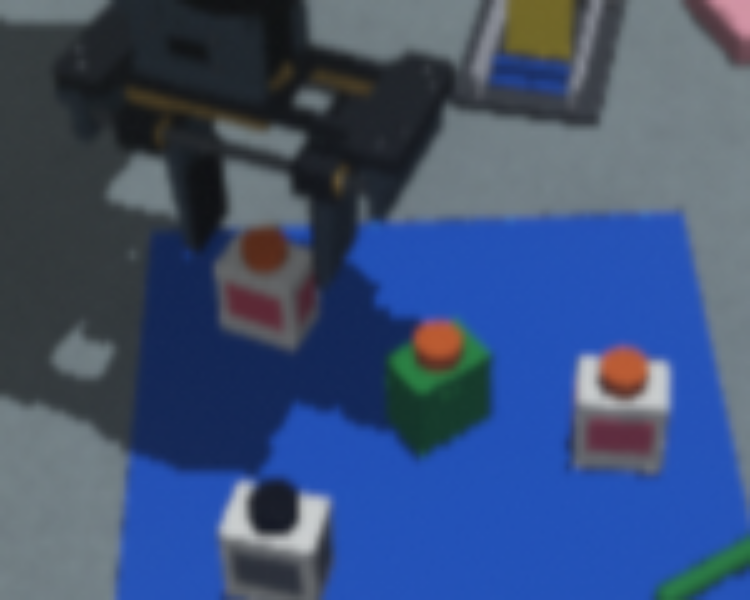

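The fingers straddle cartridge B with the tips at about (205,245) and (330,280), slightly right of centre. I'll correct that, lower to grasp height and close.

carry_out:
  increments:
    - [[0.11,-0.09,-0.01,0,64],[0,0,0,0,64]]

```text
clock: 3.6
ee_pos: [0.4597, -0.1719, 0.0272]
tcp_rot: [0.387, 0.598, 0.377, -0.593]
ft_force: [0.2, 0.6, -0.2]
opening: 0.0643
```

carry_out:
  increments:
    - [[0,0,0,0,40],[0,0,0,0,40],[0,0,0,0,40],[0,0,0,0,40]]
  squeeze: 25

```text
clock: 4.0
ee_pos: [0.4606, -0.1723, 0.0291]
tcp_rot: [0.387, 0.598, 0.376, -0.592]
ft_force: [0.7, -0.4, -0.4]
opening: 0.0403
```

Run:
```python
from h import *; from workcell import r
go(r,[.4584,-.171,.0245],-24.6)
c=r.capture("side");cv2.imwrite("pics/s4.png",cv2.resize(c["image"][180:300,170:320,::-1],None,fx=5,fy=5))
```

```text
t 4.00 tcp [ 0.4606 -0.1723  0.0291] yawy -24.64 tool x [ 0.016 -0.009 -1.   ] y [ 0.909 -0.417  0.018] open 40.3 track(x,n)mm -215.0 100.0 F [ 0.67 -0.4  -0.41] F along track -0.2
units [ 0.091 -0.053 -0.005]
roll units -0.006 joint6 -0.04764179021313408
```

View pics/s4.png

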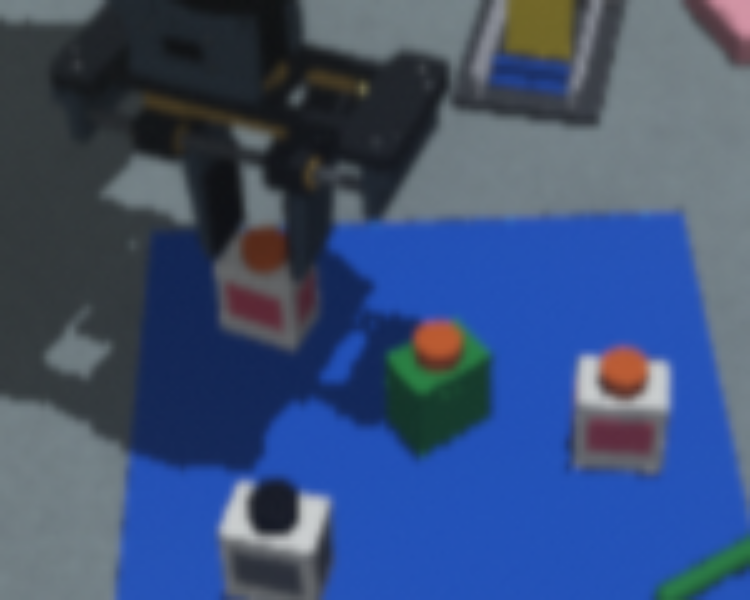

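Run:
```python
from h import *; from workcell import r
c=r.capture("side");ct=r.capture("top"); s=r.get_state(); w,x,y,z=s["tcp_rot"]; R=Rn.from_quat([x,y,z,w]).as_matrix();p=s["ee_pos"]
im=c["image"].copy(); im=cv2.resize(im[180:280,170:270],None,fx=7,fy=7); it=cv2.resize(ct["image"][170:260,270:360],None,fx=7,fy=7)
for sy in(-.022,.022):
  for sz in(-.016,.016):
    for d in (0,-.03):
      u=(proj(c,p+R@[d,sy,sz])-[170,180])*7; cv2.circle(im,tuple(int(v) for v in u),4,(255,255,0) if d==0 else (0,255,0),-1)
cart=[.4584,-.171]; a=np.radians(65.4)
for sx,sy in((-15,-22),(-15,22),(15,22),(15,-22)):
  q=np.array([cart[0]+(sx*np.cos(a)-sy*np.sin(a))/1e3,cart[1]+(sx*np.sin(a)+sy*np.cos(a))/1e3,.048])
  u=(proj(c,q)-[170,180])*7; cv2.circle(im,tuple(int(v) for v in u),4,(255,0,255),-1)
  u=(proj(ct,q)-[270,170])*7; cv2.circle(it,tuple(int(v) for v in u),4,(255,0,255),-1)
cv2.imwrite("pics/s5.png",im[:,:,::-1]);cv2.imwrite("pics/t5.png",it[:,:,::-1]); print(s["opening"])
```

```text
0.039757296595999005
```

View pics/s5.png

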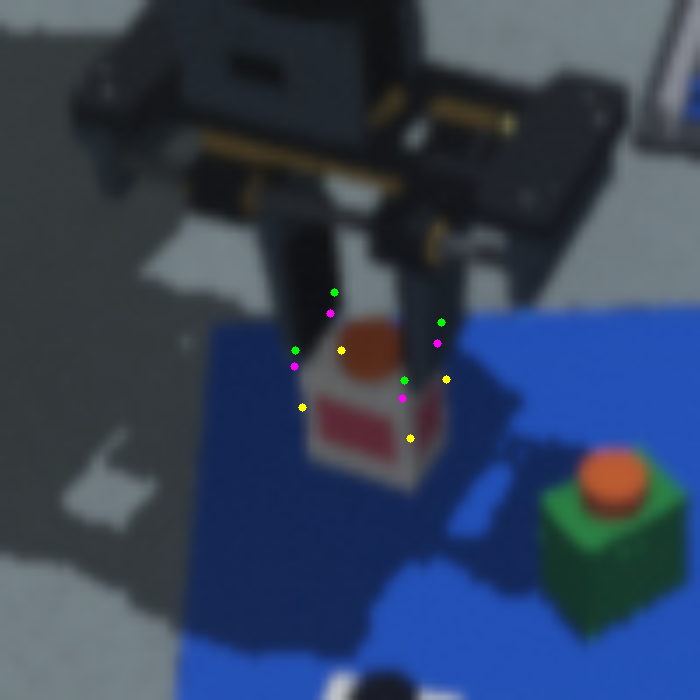

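View pics/t5.png

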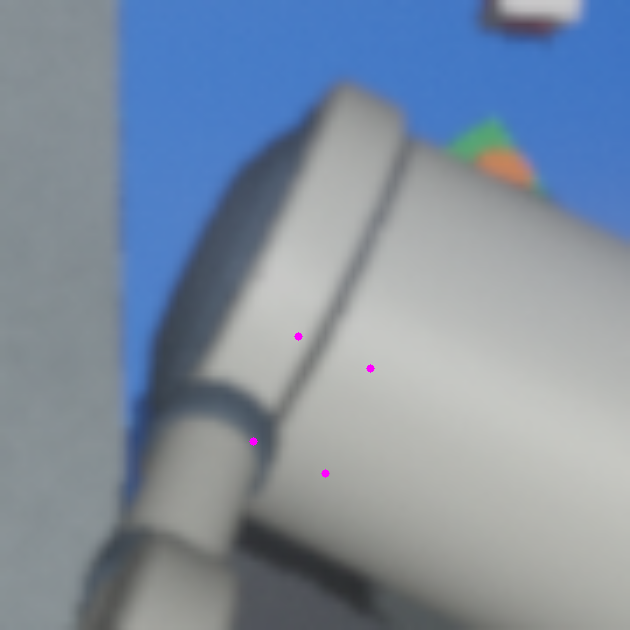

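Run:
```python
from h import *; from workcell import r
c=r.capture("side"); im=c["image"][200:260,195:255].astype(float); im=255*(im/255)**.55
cv2.imwrite("pics/s6.png",cv2.resize(im.astype(np.uint8),None,fx=10,fy=10,interpolation=cv2.INTER_CUBIC)[:,:,::-1])
```

```text
(no output)
```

View pics/s6.png

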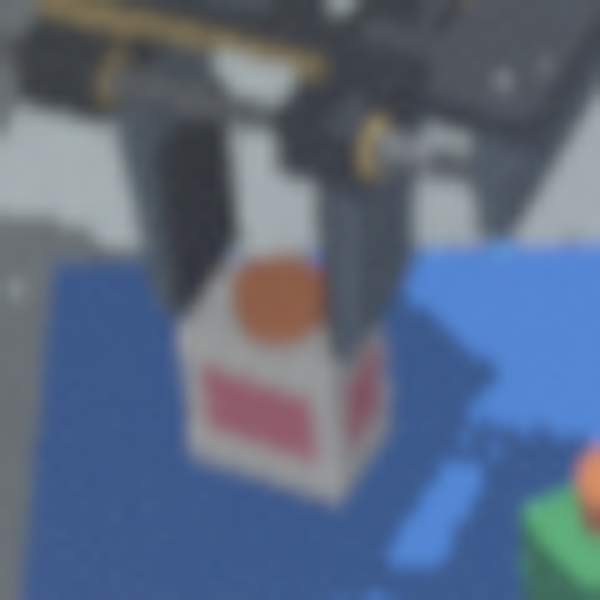

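carry_out:
  increments:
    - [[-0.1,0,0,0,66]]

```text
clock: 4.3
ee_pos: [0.46, -0.172, 0.0336]
tcp_rot: [0.387, 0.598, 0.377, -0.593]
ft_force: [-0.4, -0.6, 0.0]
opening: 0.0455
```

Run:
```python
from h import *; from workcell import r
go(r,[.4584,-.171,.0245],-24.6); s=r.get_state(); print(s["joints"],s["qd"],s["joint_efforts"],s["ft_torque"])
```

```text
t 4.30 tcp [ 0.46   -0.172   0.0336] yawy -24.65 tool x [ 0.014 -0.008 -1.   ] y [ 0.909 -0.417  0.017] open 45.5 track(x,n)mm -214.9 100.7 F [-0.39 -0.55  0.04] F along track -0.6
units [ 0.182 -0.041 -0.005]
roll units -0.006 joint6 -0.04762956157409807
[-4.78756472e-01  5.29215833e-01  1.85064450e+00 -1.28707424e-03
  7.45169202e-01 -4.76295616e-02] [ 5.80713119e-06 -1.02913914e-01 -4.36475503e-02  5.25672594e-04
  1.42970523e-01 -2.12819927e-04] [-4.55619406e-02 -7.14438987e+01 -2.00838143e+01  4.52799490e-02
 -8.98780581e-01  2.65156967e-03] [-0.11176206  0.12379608  0.00679793]
```

carry_out:
  increments:
    - [[0,0,0,0,66]]

```text
clock: 4.4
ee_pos: [0.4603, -0.1722, 0.0342]
tcp_rot: [0.387, 0.598, 0.376, -0.592]
ft_force: [0.2, 0.2, 0.2]
opening: 0.0534
```

Run:
```python
from h import *; from workcell import r
go(r,[.4584,-.171,.0245],-24.6); s=r.get_state(); print(s["joints"],s["qd"],s["joint_efforts"],s["ft_torque"])
```

```text
t 4.40 tcp [ 0.4603 -0.1722  0.0342] yawy -24.65 tool x [ 0.015 -0.009 -1.   ] y [ 0.909 -0.417  0.017] open 53.4 track(x,n)mm -215.0 100.4 F [0.16 0.2  0.22] F along track 0.2
units [ 0.192 -0.047 -0.005]
roll units -0.006 joint6 -0.04762987603002722
[-4.78797265e-01  5.28270982e-01  1.85011534e+00 -1.28320309e-03
  7.45973693e-01 -4.76298760e-02] [-0.00014451  0.00938959  0.00545194 -0.00078055 -0.00950516 -0.00028871] [ 4.44769766e-02 -7.34107518e+01 -2.03397560e+01  4.83779109e-02
  2.17265314e-01  3.68762403e-05] [-0.04656717  0.11178855  0.02046696]
```

carry_out:
  increments:
    - [[0,0,0,0,66],[0,0,0,0,66],[0,0,0,0,66]]

```text
clock: 4.7
ee_pos: [0.4604, -0.1722, 0.0344]
tcp_rot: [0.387, 0.598, 0.376, -0.592]
ft_force: [0.2, -0.1, -0.0]
opening: 0.0661
```

Run:
```python
from h import *; from workcell import r
go(r,[.4584,-.171,.0245],-24.6); s=r.get_state(); print(s["joints"],s["qd"],s["joint_efforts"],s["ft_torque"])
```

```text
t 4.70 tcp [ 0.4604 -0.1722  0.0344] yawy -24.65 tool x [ 0.015 -0.009 -1.   ] y [ 0.909 -0.417  0.017] open 66.1 track(x,n)mm -215.0 100.3 F [ 0.21 -0.14 -0.03] F along track -0.1
units [ 0.196 -0.049 -0.005]
roll units -0.006 joint6 -0.04763545050276642
[-4.78770747e-01  5.27909710e-01  1.85004810e+00 -1.29200924e-03
  7.46114283e-01 -4.76354505e-02] [ 0.00124264  0.00039732  0.0011944  -0.00040018 -0.001291    0.00034913] [ 3.25759349e-03 -7.33547902e+01 -2.04965687e+01  4.77407535e-02
 -8.68793763e-02  1.43794976e-03] [-0.14316863  0.10295347 -0.03453082]
```

carry_out:
  increments:
    - [[0.1,-0.04,0,0,66],[0.12,0,0,0,66],[0.12,0,0,0,66]]

```text
clock: 5.0
ee_pos: [0.459, -0.1716, 0.0165]
tcp_rot: [0.388, 0.598, 0.376, -0.592]
ft_force: [0.4, -0.1, 0.1]
opening: 0.0657
```

Run:
```python
from h import *; from workcell import r
go(r,[.4584,-.171,.0],-24.6)
c=r.capture("side"); im=c["image"][200:260,195:255].astype(float); im=255*(im/255)**.55
cv2.imwrite("pics/s7.png",cv2.resize(im.astype(np.uint8),None,fx=10,fy=10,interpolation=cv2.INTER_CUBIC)[:,:,::-1])
go(r)
```

```text
t 5.00 tcp [ 0.459  -0.1716  0.0165] yawy -24.65 tool x [ 0.016 -0.009 -1.   ] y [ 0.909 -0.417  0.019] open 65.7 track(x,n)mm -214.7 101.8 F [ 0.35 -0.1   0.07] F along track -0.0
units [ 0.33  -0.022 -0.006]
roll units -0.006 joint6 -0.04780982188427651
t 5.05 tcp [ 0.4585 -0.1713  0.0157] yawy -24.65 tool x [ 0.015 -0.009 -1.   ] y [ 0.909 -0.417  0.017] open 66.2 track(x,n)mm -214.7 102.3 F [-0.57  1.1  -0.51] F along track 0.9
```

View pics/s7.png

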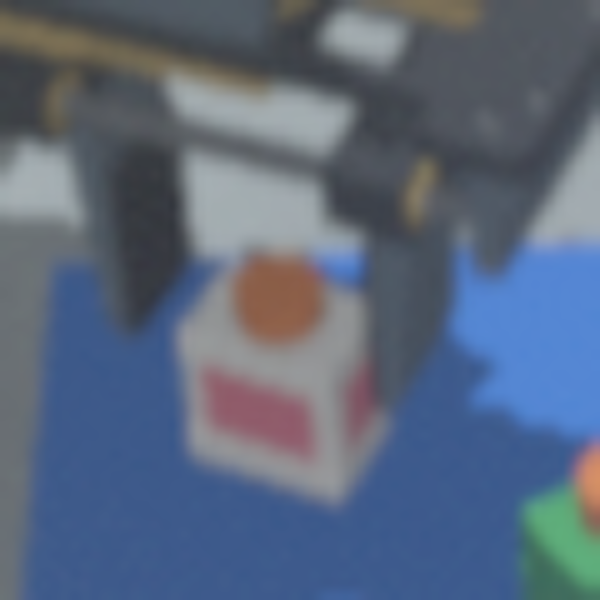

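Run:
```python
from h import *; from workcell import r
c=load("side0.npz"); s=r.get_state(); w,x,y,z=s["tcp_rot"]; R=Rn.from_quat([x,y,z,w]).as_matrix();p=s["ee_pos"]
print(R.round(2))
for d in(0,-.01,-.02,-.03):
  print(d,[ (proj(c,p+R@[d,sy,sz])).round(1).tolist() for sy in(-.033,.033) for sz in (-.016,.016)])
print("observed L near (208,233) R near (233.5,240.5)")
```

```text
[[ 0.01  0.91 -0.42]
 [-0.01 -0.42 -0.91]
 [-1.    0.02  0.  ]]
0 [[214.6, 232.3], [209.1, 240.4], [237.0, 238.6], [231.9, 247.1]]
-0.01 [[214.3, 229.6], [208.8, 237.8], [236.8, 235.9], [231.7, 244.4]]
-0.02 [[214.0, 227.0], [208.4, 235.1], [236.6, 233.2], [231.5, 241.7]]
-0.03 [[213.6, 224.2], [208.0, 232.3], [236.4, 230.5], [231.2, 238.9]]
observed L near (208,233) R near (233.5,240.5)
```

The fingertips look about 25 mm higher than the reported TCP: left near tip seen at (208,233), predicted at (209,240). I'll go down gently and watch the force.

carry_out:
  increments:
    - [[0.08,0,0,0,66],[0.08,0,0,0,66]]

```text
clock: 5.25
ee_pos: [0.4585, -0.1713, 0.0067]
tcp_rot: [0.387, 0.598, 0.376, -0.593]
ft_force: [-0.8, -0.3, -0.3]
opening: 0.0658
```

carry_out:
  increments:
    - [[0.06,0,0,0,66]]

```text
clock: 5.35
ee_pos: [0.4585, -0.1713, 0.0033]
tcp_rot: [0.387, 0.598, 0.377, -0.593]
ft_force: [-0.4, 0.7, 0.4]
opening: 0.0662
```

Run:
```python
from h import *; from workcell import r
c=r.capture("side"); im=c["image"][200:260,195:255].astype(float); im=255*(im/255)**.55
cv2.imwrite("pics/s8.png",cv2.resize(im.astype(np.uint8),None,fx=10,fy=10,interpolation=cv2.INTER_CUBIC)[:,:,::-1])
go(r,[.4584,-.171,.0],-24.6)
```

```text
t 5.40 tcp [ 0.4583 -0.1713  0.003 ] yawy -24.65 tool x [ 0.014 -0.008 -1.   ] y [ 0.909 -0.417  0.016] open 65.7 track(x,n)mm -214.6 102.6 F [-0.31 -0.17  0.62] F along track -0.2
units [ 0.059 -0.001 -0.006]
roll units -0.007 joint6 -0.04772456237926087
```

View pics/s8.png

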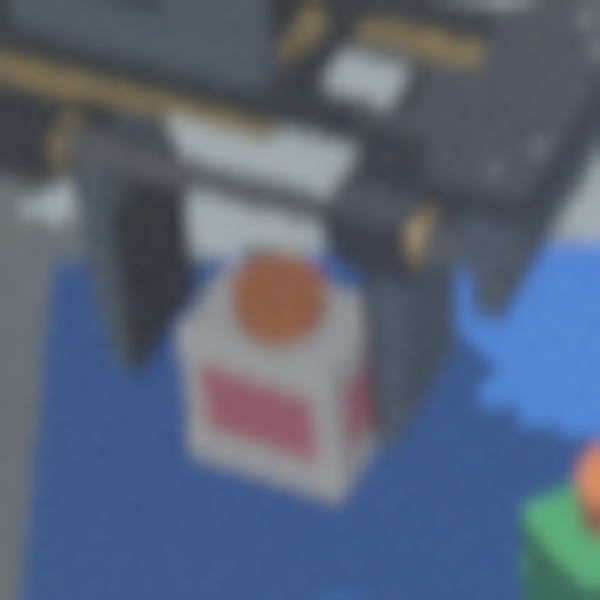

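carry_out:
  increments:
    - [[0.05,0,0,0,66],[0,0,0,0,38],[0,0,0,0,38],[0,0,0,0,38],[0,0,0,0,38]]
  squeeze: 25

```text
clock: 5.9
ee_pos: [0.4585, -0.1713, 0.0004]
tcp_rot: [0.387, 0.598, 0.377, -0.593]
ft_force: [0.3, 0.5, -2.1]
opening: 0.0447
```

Run:
```python
from h import *; from workcell import r
c=r.capture("side"); im=c["image"][200:260,195:255].astype(float); im=255*(im/255)**.55
cv2.imwrite("pics/s9.png",cv2.resize(im.astype(np.uint8),None,fx=10,fy=10,interpolation=cv2.INTER_CUBIC)[:,:,::-1])
go(r,[.4584,-.171,.0],-24.6)
```

```text
t 5.95 tcp [ 4.585e-01 -1.713e-01  4.000e-04] yawy -24.65 tool x [ 0.014 -0.008 -1.   ] y [ 0.909 -0.417  0.016] open 44.0 track(x,n)mm -214.7 102.3 F [0.09 0.08 0.39] F along track 0.1
units [ 0.007 -0.005 -0.005]
roll units -0.006 joint6 -0.04772559922054019
```

View pics/s9.png

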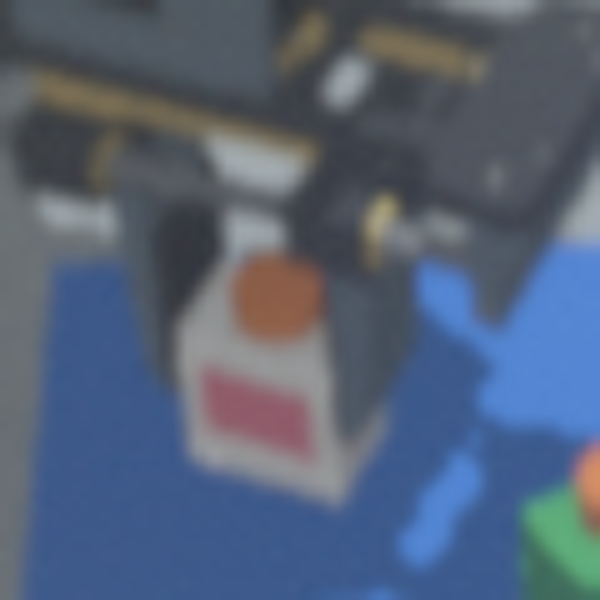

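The cartridge is gripped: opening is 44.0 mm and the cartridge did not move in the image. With it standing on the table, the reported TCP z is 0.000, so reported z equals the underside height. I'll lift and carry it to in front of the gate.

Run:
```python
from h import *; from workcell import r
P=G0-.045*TX; print(P)
rows(r,[*P,.05],-15.3,5,40)
```

```text
[ 0.60197884 -0.03470169]
[-0.19, 0.3, -0.74, np.float64(-0.23), 40]
[-0.19, 0.32, -0.73, np.float64(-0.23), 40]
[-0.19, 0.34, -0.72, np.float64(-0.23), 40]
[-0.19, 0.37, -0.7, np.float64(-0.23), 40]
[-0.19, 0.39, -0.69, np.float64(-0.23), 40]
```

carry_out:
  increments:
    - [[-0.3,0,0,0,38],[-0.5,0,0,0,38],[-0.2,0,0,0,38]]

```text
clock: 6.25
ee_pos: [0.4568, -0.1704, 0.0505]
tcp_rot: [0.386, 0.597, 0.378, -0.593]
ft_force: [-0.9, -0.0, -1.6]
opening: 0.0441
```

Run:
```python
from h import *; from workcell import r
P=G0-.045*TX; go(r)
rows(r,[*P,.045],-15.3,6,38)
```

```text
t 6.25 tcp [ 0.4568 -0.1704  0.0505] yawy -24.65 tool x [ 0.011 -0.007 -1.   ] y [ 0.909 -0.417  0.013] open 44.1 track(x,n)mm -214.2 104.3 F [-0.9  -0.03 -1.57] F along track -0.3
[0.02, 0.25, -0.61, np.float64(-0.19), 38]
[0.02, 0.27, -0.61, np.float64(-0.19), 38]
[0.02, 0.28, -0.6, np.float64(-0.19), 38]
[0.02, 0.3, -0.59, np.float64(-0.19), 38]
[0.02, 0.32, -0.58, np.float64(-0.19), 38]
[0.02, 0.33, -0.57, np.float64(-0.19), 38]
```

carry_out:
  increments:
    - [[0,0.25,-0.61,-0.19,38],[0,0.27,-0.61,-0.19,38],[0,0.28,-0.6,-0.19,38],[0,0.3,-0.59,-0.19,38],[0,0.2,-0.35,-0.19,38]]

```text
clock: 6.75
ee_pos: [0.5716, -0.0647, 0.0522]
tcp_rot: [0.426, 0.571, 0.415, -0.566]
ft_force: [0.2, -0.5, -0.5]
opening: 0.0441
```

carry_out:
  increments:
    - [[0,0,0,0,38]]

```text
clock: 6.85
ee_pos: [0.5733, -0.0631, 0.0519]
tcp_rot: [0.427, 0.571, 0.416, -0.565]
ft_force: [0.8, -0.2, -1.2]
opening: 0.0442
```

Run:
```python
from h import *; from workcell import r
P=G0-.045*TX; go(r,[*P,.035],-15.3)
```

```text
t 6.85 tcp [ 0.5733 -0.0631  0.0519] yawy -16.89 tool x [ 0.015 -0.008 -1.   ] y [ 0.957 -0.29   0.017] open 44.2 track(x,n)mm -80.0 20.1 F [ 0.76 -0.15 -1.21] F along track 0.1
units [ 0.342  0.378 -0.712]
roll units -0.199 joint6 0.0884629967319688
```

carry_out:
  increments:
    - [[0.05,0.2,-0.35,-0.2,38],[0.05,0.18,-0.33,0,38],[0,0,0,0,38]]

```text
clock: 7.15
ee_pos: [0.6009, -0.0351, 0.0458]
tcp_rot: [0.434, 0.564, 0.424, -0.56]
ft_force: [0.2, -0.1, -1.1]
opening: 0.0439
```

Run:
```python
from h import *; from workcell import r
P=G0-.045*TX; go(r,[*P,.028],-15.3)
c=r.capture("side"); im=c["image"][140:230,230:330].astype(float); im=255*(im/255)**.7
cv2.imwrite("pics/s10.png",cv2.resize(im.astype(np.uint8),None,fx=7,fy=7,interpolation=cv2.INTER_CUBIC)[:,:,::-1])
```

```text
t 7.15 tcp [ 0.6009 -0.0351  0.0458] yawy -15.35 tool x [ 0.013 -0.008 -1.   ] y [ 0.964 -0.265  0.015] open 43.9 track(x,n)mm -45.7 1.0 F [ 0.23 -0.05 -1.1 ] F along track 0.0
units [ 0.357  0.014 -0.015]
roll units -0.007 joint6 0.11854696107884465
```

View pics/s10.png

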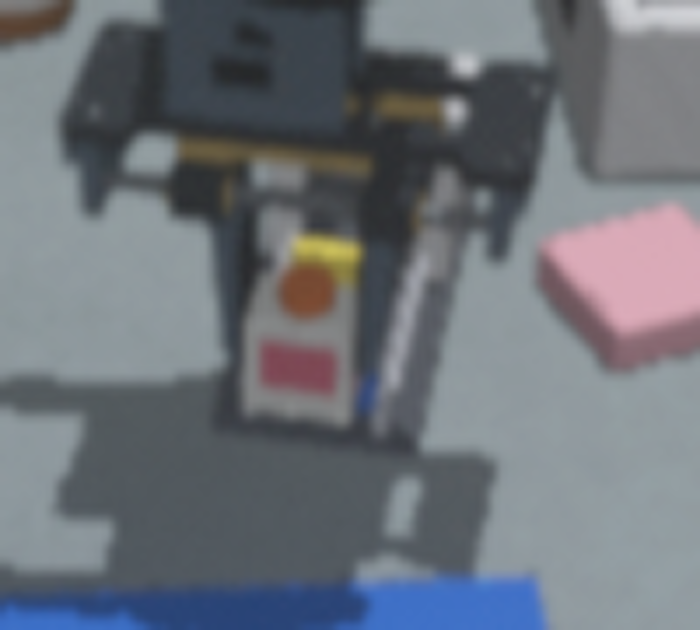

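Run:
```python
from h import *
c=load("side0.npz")
def tr(u,z):
    P=onz(c,u,z)[:2]-G0; return (P@TX*1e3).round(1),(P@TN*1e3).round(1)
print("cap",tr((230+307/7,140+288/7),.100), "bottom edge", tr((230+247/7,140+418/7),.0458),tr((230+355/7,140+430/7),.0458))
print("yellow0",tr((278.32,175.99),.067))
# gate blue in side view image crop z3 offset(250,135) x8: top rear edge corners, base front corners
for u,z in(((147,447),.022),((280,455),.022),((140,500),.008),((268,512),.008),((85,522),.008),((318,552),.008),((172,312),.067),((285,320),.067),((152,185),.082),((352,215),.082)):
    print(u,tr((250+u[0]/8,135+u[1]/8),z))
```

```text
cap (np.float64(-47.1), np.float64(-0.8)) bottom edge (np.float64(-68.0), np.float64(18.7)) (np.float64(-66.1), np.float64(-25.4))
yellow0 (np.float64(22.4), np.float64(-2.5))
(147, 447) (np.float64(1.4), np.float64(22.8))
(280, 455) (np.float64(7.3), np.float64(-27.1))
(140, 500) (np.float64(-13.4), np.float64(22.4))
(268, 512) (np.float64(-10.1), np.float64(-25.9))
(85, 522) (np.float64(-30.2), np.float64(40.1))
(318, 552) (np.float64(-28.6), np.float64(-47.6))
(172, 312) (np.float64(27.8), np.float64(19.2))
(285, 320) (np.float64(31.8), np.float64(-23.1))
(152, 185) (np.float64(87.5), np.float64(38.6))
(352, 215) (np.float64(83.6), np.float64(-40.2))
```

carry_out:
  increments:
    - [[0.17,0,0,0,38],[0.17,0.01,0,0,38],[0,0,0,0,38]]

```text
clock: 7.5
ee_pos: [0.5991, -0.0372, 0.027]
tcp_rot: [0.433, 0.564, 0.423, -0.561]
ft_force: [-0.2, 0.3, -1.4]
opening: 0.0438
```

carry_out:
  increments:
    - [[0,0,-0.3,0,38],[0,0,-0.3,0,38],[0,0,0,0,38]]

```text
clock: 7.8
ee_pos: [0.6071, -0.0068, 0.0264]
tcp_rot: [0.432, 0.564, 0.423, -0.562]
ft_force: [0.5, -0.6, -0.4]
opening: 0.0439
```

Run:
```python
from h import *; from workcell import r
P=G0+.0*TX; go(r,[*P,.027],-15.3)
```

```text
t 7.80 tcp [ 0.6071 -0.0068  0.0264] yawy -15.61 tool x [ 0.01  -0.008 -1.   ] y [ 0.963 -0.269  0.012] open 43.9 track(x,n)mm -16.7 2.4 F [ 0.53 -0.55 -0.38] F along track -0.4
units [-0.013  0.047 -0.334]
roll units -0.038 joint6 0.17264528031116855
```

carry_out:
  increments:
    - [[0,0.04,-0.15,-0.04,38],[0,0,-0.1,0,38],[0,0,-0.06,0,38]]

```text
clock: 8.1
ee_pos: [0.614, 0.0095, 0.0267]
tcp_rot: [0.434, 0.563, 0.425, -0.56]
ft_force: [-1.1, 0.5, 0.4]
opening: 0.0442
```

carry_out:
  increments:
    - [[0,0,-0.06,0,38]]

```text
clock: 8.2
ee_pos: [0.6149, 0.0128, 0.0268]
tcp_rot: [0.434, 0.563, 0.425, -0.56]
ft_force: [-0.3, -0.2, -1.6]
opening: 0.0444
```

Run:
```python
from h import *; from workcell import r
P=G0+.0*TX; go(r,[*P,.027],-15.3)
```

```text
t 8.20 tcp [0.6149 0.0128 0.0268] yawy -15.18 tool x [ 0.011 -0.008 -1.   ] y [ 0.965 -0.262  0.013] open 44.4 track(x,n)mm 4.2 0.1 F [-0.26 -0.19 -1.62] F along track -0.3
units [-0.003  0.001  0.085]
roll units 0.015 joint6 0.19894191699938907
```

carry_out:
  increments:
    - [[0,0,-0.06,0,38]]

```text
clock: 8.3
ee_pos: [0.6158, 0.0159, 0.0268]
tcp_rot: [0.434, 0.563, 0.425, -0.56]
ft_force: [-0.2, -0.1, -1.1]
opening: 0.0436
```

Run:
```python
from h import *; from workcell import r
P=G0+.0*TX; go(r,[*P,.027],-15.3)
```

```text
t 8.30 tcp [0.6158 0.0159 0.0268] yawy -15.18 tool x [ 0.011 -0.008 -1.   ] y [ 0.965 -0.262  0.013] open 43.6 track(x,n)mm 7.5 0.1 F [-0.16 -0.14 -1.11] F along track -0.2
units [-0.003  0.001  0.149]
roll units 0.015 joint6 0.20423992212518924
```

carry_out:
  increments:
    - [[0,0,-0.05,0,38]]

```text
clock: 8.4
ee_pos: [0.6164, 0.0182, 0.0268]
tcp_rot: [0.434, 0.563, 0.425, -0.561]
ft_force: [-1.0, -4.4, 0.3]
opening: 0.0439
```

carry_out:
  increments:
    - [[0,0,-0.05,0,38]]

```text
clock: 8.5
ee_pos: [0.617, 0.0203, 0.0268]
tcp_rot: [0.434, 0.563, 0.425, -0.561]
ft_force: [-1.7, -4.7, -0.4]
opening: 0.0441
```

carry_out:
  increments:
    - [[0,0,-0.05,0,38]]

```text
clock: 8.6
ee_pos: [0.6175, 0.0225, 0.0268]
tcp_rot: [0.435, 0.562, 0.425, -0.561]
ft_force: [-0.6, -5.6, -0.8]
opening: 0.0442
```

Run:
```python
from h import *; from workcell import r
P=G0+.0*TX; go(r,[*P,.027],-15.3)
c=r.capture("side"); im=c["image"][140:230,230:330].astype(float); im=255*(im/255)**.6
cv2.imwrite("pics/s11.png",cv2.resize(im.astype(np.uint8),None,fx=7,fy=7,interpolation=cv2.INTER_CUBIC)[:,:,::-1])
```

```text
t 8.60 tcp [0.6175 0.0225 0.0268] yawy -15.18 tool x [ 0.01 -0.01 -1.  ] y [ 0.965 -0.262  0.013] open 44.2 track(x,n)mm 14.2 0.1 F [-0.64 -5.59 -0.78] F along track -5.6
units [-0.003  0.001  0.285]
roll units 0.015 joint6 0.21727098319404595
```

View pics/s11.png

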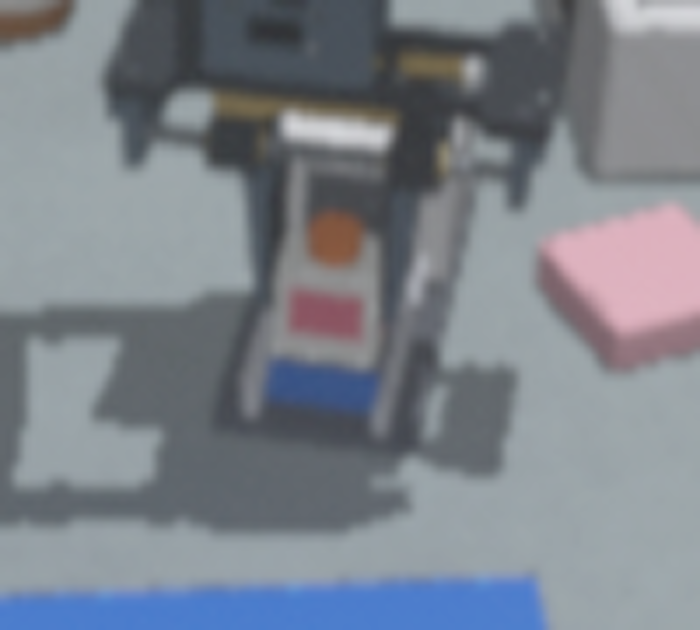

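carry_out:
  increments:
    - [[0,0,-0.06,0,38],[0,0,-0.06,0,38],[0,0,-0.06,0,38],[0,0,-0.03,0,38]]

```text
clock: 9.05
ee_pos: [0.6201, 0.0318, 0.0267]
tcp_rot: [0.435, 0.562, 0.424, -0.561]
ft_force: [-0.9, -6.2, -0.6]
opening: 0.044
```

Run:
```python
from h import *; from workcell import r
P=G0+.0225*TX; go(r,[*P,.009],-15.3)
```

```text
t 9.05 tcp [0.6201 0.0318 0.0267] yawy -15.20 tool x [ 0.01  -0.011 -1.   ] y [ 0.965 -0.262  0.012] open 44.0 track(x,n)mm 23.9 0.1 F [-0.9  -6.16 -0.6 ] F along track -6.2
units [ 0.355 -0.002  0.025]
roll units 0.012 joint6 0.23511611029123264
```

carry_out:
  increments:
    - [[0.08,0,0,0,38],[0.08,0,0,0,38]]

```text
clock: 9.25
ee_pos: [0.6203, 0.0313, 0.0192]
tcp_rot: [0.435, 0.562, 0.424, -0.561]
ft_force: [-2.6, -5.5, 1.6]
opening: 0.044
```

carry_out:
  increments:
    - [[0.08,0,0,0,38]]

```text
clock: 9.35
ee_pos: [0.6203, 0.031, 0.0153]
tcp_rot: [0.435, 0.562, 0.424, -0.562]
ft_force: [-1.8, -4.9, 1.6]
opening: 0.044
```

Run:
```python
from h import *; from workcell import r
P=G0+.0225*TX; go(r,[*P,.009],-15.3)
c=r.capture("side"); im=c["image"][140:230,230:330].astype(float); im=255*(im/255)**.6
cv2.imwrite("pics/s12.png",cv2.resize(im.astype(np.uint8),None,fx=7,fy=7,interpolation=cv2.INTER_CUBIC)[:,:,::-1])
```

```text
t 9.35 tcp [0.6203 0.031  0.0153] yawy -15.20 tool x [ 0.01  -0.012 -1.   ] y [ 0.965 -0.262  0.013] open 44.0 track(x,n)mm 23.3 -0.4 F [-1.82 -4.92  1.56] F along track -5.2
units [ 0.126 -0.009  0.014]
roll units 0.012 joint6 0.23548373683067098
```

View pics/s12.png

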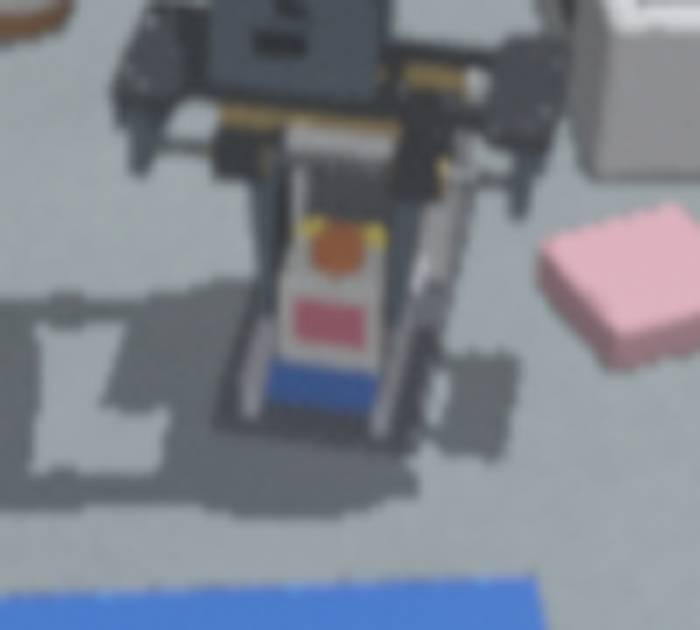

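The held cartridge is now behind the blue gate, with the yellow follower visible behind the cap at (345,228). Lowering continues.

carry_out:
  increments:
    - [[0.06,0,0,0,38]]

```text
clock: 9.5
ee_pos: [0.6202, 0.0307, 0.0118]
tcp_rot: [0.435, 0.562, 0.424, -0.562]
ft_force: [-1.9, -4.8, 1.8]
opening: 0.044
```

carry_out:
  increments:
    - [[0.05,0,0,0,38]]

```text
clock: 9.6
ee_pos: [0.62, 0.0304, 0.0092]
tcp_rot: [-0.435, -0.562, -0.424, 0.562]
ft_force: [-2.7, -5.0, 1.8]
opening: 0.0438
```

carry_out:
  increments:
    - [[0.04,0,0,0,38]]

```text
clock: 9.7
ee_pos: [0.62, 0.0302, 0.0077]
tcp_rot: [-0.435, -0.562, -0.424, 0.562]
ft_force: [-9.3, -1.2, 34.8]
opening: 0.044
```

Run:
```python
from h import *; from workcell import r
P=G0+.0225*TX; go(r,[*P,.008],-15.3)
```

```text
t 9.70 tcp [0.62   0.0302 0.0077] yawy -15.23 tool x [ 0.009 -0.013 -1.   ] y [ 0.965 -0.263  0.012] open 44.0 track(x,n)mm 22.3 -0.2 F [-9.31 -1.18 34.8 ] F along track -3.6
units [-0.007 -0.005 -0.003]
roll units 0.008 joint6 0.23575635298599149
```

carry_out:
  increments:
    - [[-0.02,0,0,0,38]]

```text
clock: 9.8
ee_pos: [0.6198, 0.03, 0.0086]
tcp_rot: [-0.435, -0.562, -0.424, 0.562]
ft_force: [-1.0, -5.7, -4.8]
opening: 0.0438
```

Run:
```python
from h import *; from workcell import r
P=G0+.0225*TX; go(r,[*P,.008],-15.3)
```

```text
t 9.80 tcp [0.6198 0.03   0.0086] yawy -15.24 tool x [ 0.009 -0.013 -1.   ] y [ 0.965 -0.263  0.012] open 43.8 track(x,n)mm 22.1 -0.1 F [-1.01 -5.72 -4.81] F along track -5.8
units [ 0.013 -0.002 -0.009]
roll units 0.008 joint6 0.2357834333189259
```

carry_out:
  increments:
    - [[0,0,0.03,0,38]]

```text
clock: 9.9
ee_pos: [0.6193, 0.0283, 0.0087]
tcp_rot: [-0.435, -0.562, -0.424, 0.562]
ft_force: [-1.3, -4.6, 1.0]
opening: 0.0441
```

carry_out:
  increments:
    - [[0,0,0.03,0,38]]

```text
clock: 10.0
ee_pos: [0.6189, 0.0267, 0.0087]
tcp_rot: [-0.435, -0.562, -0.424, 0.562]
ft_force: [-0.3, -4.6, -0.2]
opening: 0.044
```

Run:
```python
from h import *; from workcell import r
P=G0+.0225*TX; go(r,[*P,.008],-15.3)
```

```text
t 10.00 tcp [0.6189 0.0267 0.0087] yawy -15.24 tool x [ 0.009 -0.013 -1.   ] y [ 0.965 -0.263  0.012] open 44.0 track(x,n)mm 18.7 -0.1 F [-0.27 -4.61 -0.18] F along track -4.5
units [ 0.014 -0.002 -0.077]
roll units 0.008 joint6 0.2307638647597456
```

carry_out:
  increments:
    - [[0,0,0.02,0,38]]

```text
clock: 10.1
ee_pos: [0.6187, 0.0262, 0.0088]
tcp_rot: [-0.435, -0.562, -0.424, 0.562]
ft_force: [1.2, 8.5, 0.3]
opening: 0.0437
```

Run:
```python
from h import *; from workcell import r
P=G0+.0225*TX; go(r,[*P,.008],-15.3)
c=r.capture("side"); im=c["image"][140:230,230:330].astype(float); im=255*(im/255)**.6
cv2.imwrite("pics/s13.png",cv2.resize(im.astype(np.uint8),None,fx=7,fy=7,interpolation=cv2.INTER_CUBIC)[:,:,::-1])
```

```text
t 10.10 tcp [0.6187 0.0262 0.0088] yawy -15.26 tool x [ 0.009 -0.012 -1.   ] y [ 0.965 -0.263  0.012] open 43.7 track(x,n)mm 18.1 -0.1 F [1.22 8.49 0.34] F along track 8.5
units [ 0.015 -0.002 -0.087]
roll units 0.005 joint6 0.2289568504641016
```

View pics/s13.png

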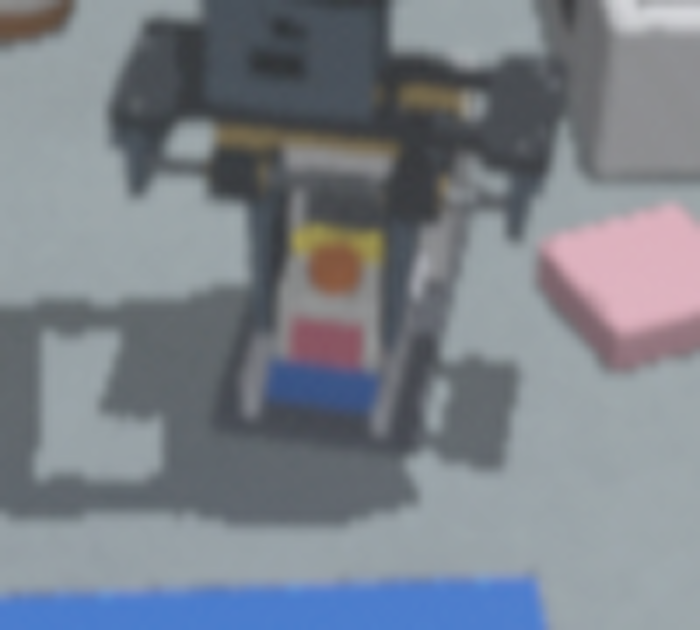

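The gate contact is clear: force along the track went from −4.5 to +8.5 N. I'll release slowly.

carry_out:
  increments:
    - [[0,0,-0.005,0,45],[0,0,0,0,50],[0,0,0,0,56],[0,0,0,0,60],[-0.1,0,0,0,60]]

```text
clock: 10.65
ee_pos: [0.6188, 0.0272, 0.0135]
tcp_rot: [0.434, 0.562, 0.424, -0.562]
ft_force: [-0.4, -0.5, 0.9]
opening: 0.06
```

carry_out:
  increments:
    - [[-0.3,0,0,0,60],[-0.6,0,0,0,60],[-0.6,0,0,0,60],[-0.2,0,0,0,60]]

```text
clock: 11.05
ee_pos: [0.617, 0.0282, 0.1011]
tcp_rot: [-0.434, -0.561, -0.425, 0.563]
ft_force: [0.7, 0.6, 0.1]
opening: 0.06
```

Run:
```python
from h import *; from workcell import r
go(r,[.6315,-.264,.09],-7.5)
rows(r,[.6315,-.264,.1],-7.5,7,60)
c=r.capture("side"); im=c["image"][140:230,230:330].astype(float); im=255*(im/255)**.6
cv2.imwrite("pics/s14.png",cv2.resize(im.astype(np.uint8),None,fx=7,fy=7,interpolation=cv2.INTER_CUBIC)[:,:,::-1])
```

```text
t 11.05 tcp [0.617  0.0282 0.1011] yawy -15.29 tool x [ 0.006 -0.011 -1.   ] y [ 0.965 -0.264  0.009] open 60.0 track(x,n)mm 19.6 2.1 F [0.68 0.6  0.07] F along track 0.8
units [0.289 1.818 5.558]
roll units -0.973 joint6 0.22799433381810608
[0.01, 0.26, 0.79, np.float64(-0.14), 60]
[0.01, 0.24, 0.8, np.float64(-0.14), 60]
[0.01, 0.23, 0.8, np.float64(-0.14), 60]
[0.01, 0.21, 0.81, np.float64(-0.14), 60]
[0.01, 0.2, 0.81, np.float64(-0.14), 60]
[0.01, 0.18, 0.82, np.float64(-0.14), 60]
[0.01, 0.17, 0.82, np.float64(-0.14), 60]
```

View pics/s14.png

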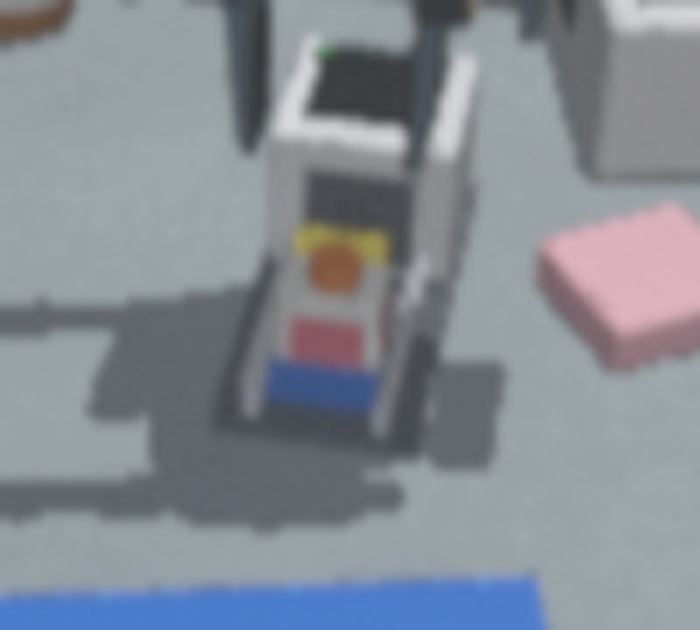

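The first cartridge stands in the track between the gate and the follower, cap at (335,268). Now the second.

carry_out:
  increments:
    - [[0,0.26,0.79,-0.14,62],[0,0.24,0.8,-0.14,62],[0,0.23,0.8,-0.14,62],[0,0.21,0.81,-0.14,62],[0,0.2,0.81,-0.14,62]]

```text
clock: 11.6
ee_pos: [0.6272, -0.1811, 0.101]
tcp_rot: [-0.463, -0.537, -0.455, 0.539]
ft_force: [0.9, -0.7, 0.3]
opening: 0.0617
```

carry_out:
  increments:
    - [[0,0.19,0.75,-0.14,62],[0,0.05,0.3,-0.14,62],[0,0,0,0,62]]

```text
clock: 11.9
ee_pos: [0.6295, -0.2425, 0.0979]
tcp_rot: [-0.472, -0.528, -0.466, 0.531]
ft_force: [-0.4, 0.2, -0.7]
opening: 0.062
```

Run:
```python
from h import *; from workcell import r
go(r,[.631,-.268,.05],-7.5)
c=r.capture("top"); cv2.imwrite("pics/t15.png",cv2.resize(c["image"][130:260,270:400,::-1],None,fx=5,fy=5,interpolation=cv2.INTER_CUBIC))
```

```text
t 11.90 tcp [ 0.6295 -0.2425  0.0979] yawy -6.98 tool x [ 0.003 -0.009 -1.   ] y [ 0.993 -0.122  0.004] open 62.0 track(x,n)mm -238.1 -81.3 F [-0.36  0.15 -0.68] F along track 0.1
units [0.963 0.089 0.495]
roll units 0.065 joint6 -0.32750106996661515
```

View pics/t15.png

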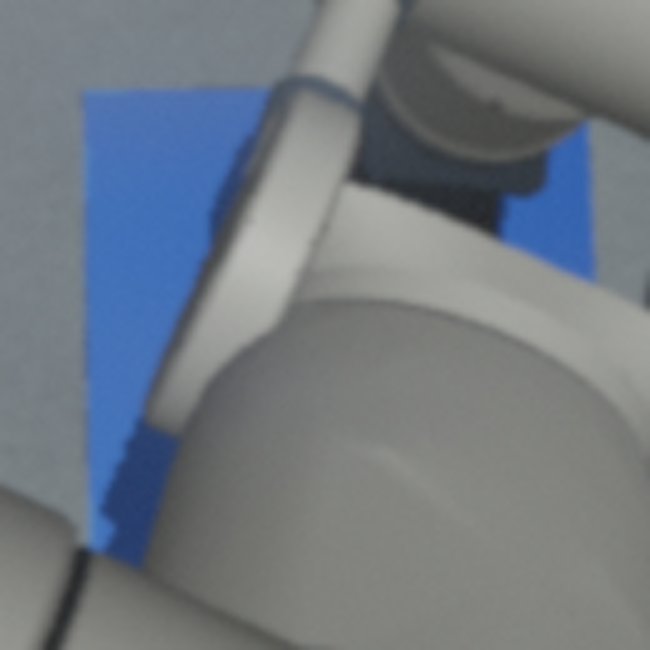

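The top view is blocked by the arm. I'll align and use the side view.

carry_out:
  increments:
    - [[0.2,0.07,0.35,0.06,62],[0.3,0.02,0.14,0,62],[0.2,0,0,0,62],[0,0,0,0,62]]

```text
clock: 12.35
ee_pos: [0.63, -0.2641, 0.0583]
tcp_rot: [-0.468, -0.53, -0.465, 0.533]
ft_force: [0.1, 0.8, 0.0]
opening: 0.062
```

Run:
```python
from h import *; from workcell import r
go(r,[.631,-.268,.001],-7.5)
c=r.capture("side"); im=c["image"][210:290,250:330].astype(float); im=255*(im/255)**.6
cv2.imwrite("pics/s16.png",cv2.resize(im.astype(np.uint8),None,fx=8,fy=8,interpolation=cv2.INTER_CUBIC)[:,:,::-1])
```

```text
t 12.35 tcp [ 0.63   -0.2641  0.0583] yawy -7.44 tool x [-0.001 -0.006 -1.   ] y [ 0.992 -0.13   0.   ] open 62.0 track(x,n)mm -258.9 -87.5 F [0.08 0.78 0.02] F along track 0.8
units [1.147 0.03  0.068]
roll units 0.007 joint6 -0.3481196359178674
```

View pics/s16.png

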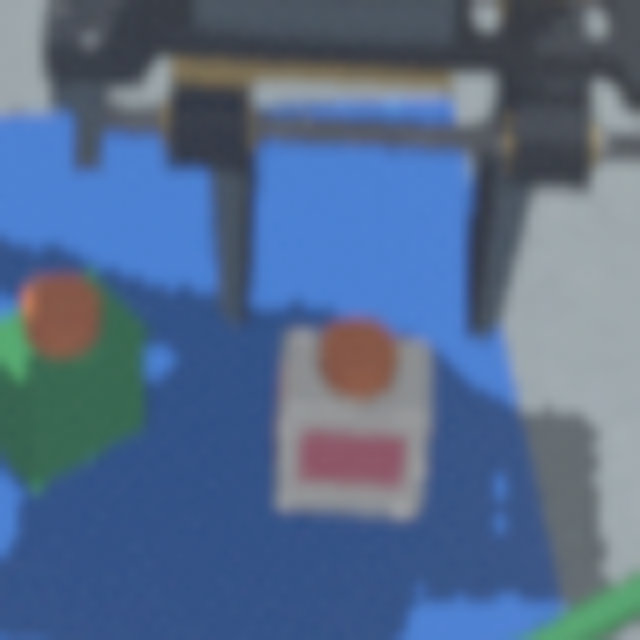

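The fingers, at x 243 and 485, straddle the cartridge (280–430) and clear the green block. I'll descend.

carry_out:
  increments:
    - [[0.25,0.03,0.07,0,62],[0.35,0,0,0,62],[0.25,0,0,0,62],[0.1,0,0,0,62]]

```text
clock: 12.8
ee_pos: [0.6327, -0.2673, 0.0099]
tcp_rot: [-0.47, -0.53, -0.464, 0.532]
ft_force: [0.8, -0.7, 0.6]
opening: 0.0619
```

Run:
```python
from h import *; from workcell import r
c=r.capture("side"); im=c["image"][210:290,250:330].astype(float); im=255*(im/255)**.6
go(r,[.631,-.268,.001],-7.5)
cv2.imwrite("pics/s17.png",cv2.resize(im.astype(np.uint8),None,fx=8,fy=8,interpolation=cv2.INTER_CUBIC)[:,:,::-1])
```

```text
t 12.85 tcp [ 0.6324 -0.2672  0.0095] yawy -7.33 tool x [ 0.002 -0.007 -1.   ] y [ 0.992 -0.128  0.003] open 61.9 track(x,n)mm -261.2 -90.7 F [-0.97 -0.05 -2.36] F along track -0.3
units [ 0.169 -0.026  0.018]
roll units 0.022 joint6 -0.35202907016298624
```

View pics/s17.png

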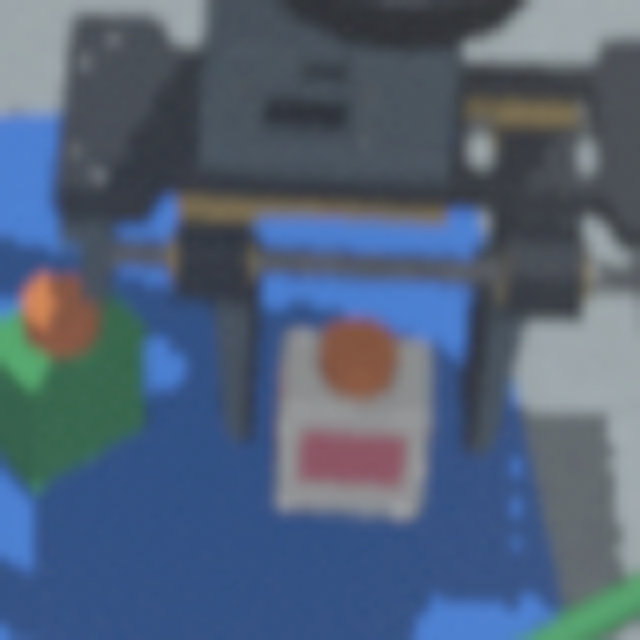

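Run:
```python
from h import *; from workcell import r
c=load("side0.npz"); s=r.get_state(); w,x,y,z=s["tcp_rot"]; R=Rn.from_quat([x,y,z,w]).as_matrix();p=s["ee_pos"]
from scipy.optimize import least_squares
for zz in(-.02,0,.02):
  f=least_squares(lambda v:proj(c,p+R@[v[0],v[1],zz])-np.array([262,247]),[-.08,-.08]); q=p+R@[f.x[0],f.x[1],zz]; print(zz,f.x,q)
t=load("top0.npz"); print("green cap",onz(t,(285+322/5.7,145+289/5.7),.06), onz(c,(257.8,248.2),.06))
```

```text
-0.02 [-0.04433606 -0.07864743] [ 0.55689081 -0.23700303  0.05344957]
0 [-0.06623642 -0.07742067] [ 0.555522   -0.25683346  0.07549523]
0.02 [-0.08813678 -0.07619391] [ 0.55415318 -0.27666388  0.09754089]
green cap [ 0.54329205 -0.2433463   0.06      ] [ 0.54613288 -0.24620005  0.06      ]
```

The lug near the green cap belongs to the gripper body, which by the given dimensions stays about 0.10 m above the table, so it clears the 60 mm block. I'll lower the last bit and close.

carry_out:
  increments:
    - [[0.1,-0.02,0.02,0.02,62],[0.06,0,0,0,62],[0,0,0,0,62]]

```text
clock: 13.15
ee_pos: [0.6317, -0.2683, 0.0015]
tcp_rot: [-0.469, -0.53, -0.464, 0.533]
ft_force: [0.0, -0.3, 0.1]
opening: 0.0624
```

Run:
```python
from h import *; from workcell import r
go(r,[.631,-.268,.001],-7.5)
```

```text
t 13.15 tcp [ 0.6317 -0.2683  0.0015] yawy -7.49 tool x [ 0.002 -0.008 -1.   ] y [ 0.991 -0.13   0.003] open 62.4 track(x,n)mm -262.5 -90.3 F [ 0.02 -0.34  0.13] F along track -0.3
units [ 0.01  -0.015 -0.004]
roll units 0.001 joint6 -0.3509793907474915
```

carry_out:
  increments:
    - [[0,0,0,0,38],[0,0,0,0,38],[0,0,0,0,38],[0,0,0,0,38]]
  squeeze: 30

```text
clock: 13.55
ee_pos: [0.6323, -0.2687, 0.0027]
tcp_rot: [-0.469, -0.531, -0.463, 0.533]
ft_force: [0.1, 0.4, -1.0]
opening: 0.044
```

Run:
```python
from h import *; from workcell import r
c=r.capture("side"); im=c["image"][210:290,250:330].astype(float); im=255*(im/255)**.6
go(r,[.631,-.268,.06],-7.5)
cv2.imwrite("pics/s18.png",cv2.resize(im.astype(np.uint8),None,fx=8,fy=8,interpolation=cv2.INTER_CUBIC)[:,:,::-1])
```

```text
t 13.60 tcp [ 0.6323 -0.2687  0.0027] yawy -7.49 tool x [ 0.004 -0.009 -1.   ] y [ 0.991 -0.13   0.005] open 44.3 track(x,n)mm -262.7 -91.0 F [ 0.2  -0.74 -0.03] F along track -0.7
units [-1.146e+00 -2.300e-02 -1.000e-03]
roll units 0.001 joint6 -0.35098031579903494
```

View pics/s18.png

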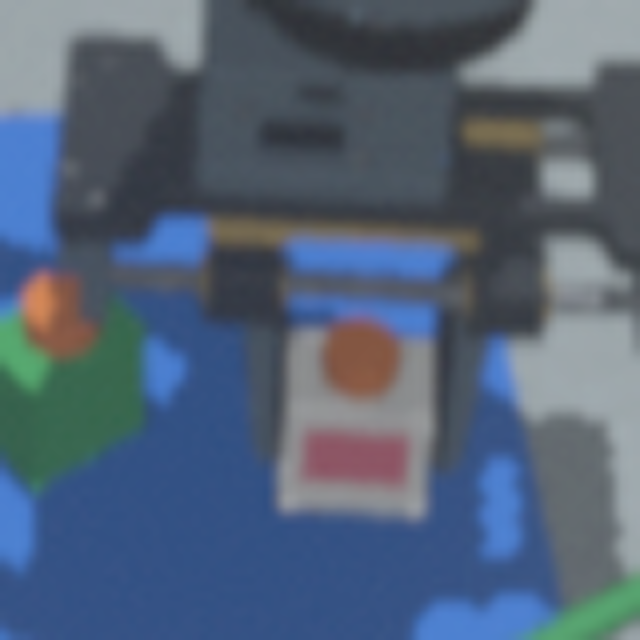

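carry_out:
  increments:
    - [[-0.3,0,0,0,38],[-0.5,0,0,0,38],[-0.3,0,0,0,38]]

```text
clock: 13.9
ee_pos: [0.6309, -0.2675, 0.0591]
tcp_rot: [-0.468, -0.53, -0.464, 0.533]
ft_force: [0.3, 0.0, -0.7]
opening: 0.044
```

Run:
```python
from h import *; from workcell import r
P=G0-.05*TX; go(r)
rows(r,[*P,.06],-15.3,5,38)
```

```text
t 13.90 tcp [ 0.6309 -0.2675  0.0591] yawy -7.50 tool x [ 0.001 -0.007 -1.   ] y [ 0.991 -0.13   0.001] open 44.0 track(x,n)mm -262.0 -89.3 F [ 0.32  0.01 -0.65] F along track 0.1
[-0.01, -0.24, -0.89, np.float64(0.2), 38]
[-0.01, -0.26, -0.88, np.float64(0.2), 38]
[-0.01, -0.29, -0.87, np.float64(0.2), 38]
[-0.01, -0.31, -0.87, np.float64(0.2), 38]
[-0.01, -0.33, -0.86, np.float64(0.2), 38]
```

carry_out:
  increments:
    - [[0,-0.2,-0.7,0.2,38],[0,-0.24,-0.85,0.2,38],[0,-0.26,-0.8,0.2,38],[0,-0.28,-0.8,0.2,38],[0,-0.2,-0.5,0.1,38]]

```text
clock: 14.4
ee_pos: [0.6096, -0.0768, 0.0663]
tcp_rot: [0.435, 0.563, 0.423, -0.561]
ft_force: [0.8, -0.7, -0.5]
opening: 0.0436
```

carry_out:
  increments:
    - [[0,0,0,0,38]]

```text
clock: 14.5
ee_pos: [0.6091, -0.0735, 0.0675]
tcp_rot: [0.435, 0.563, 0.424, -0.561]
ft_force: [0.1, -0.6, -0.0]
opening: 0.0439
```

Run:
```python
from h import *; from workcell import r
P=G0-.05*TX; go(r,[*P,.045],-15.3)
```

```text
t 14.50 tcp [ 0.6091 -0.0735  0.0675] yawy -15.16 tool x [ 0.012 -0.011 -1.   ] y [ 0.965 -0.262  0.015] open 43.9 track(x,n)mm -80.5 -17.1 F [ 0.09 -0.62 -0.03] F along track -0.6
units [ 0.439 -0.347 -0.614]
roll units 0.017 joint6 0.058056485350284855
```

carry_out:
  increments:
    - [[0.25,-0.18,-0.3,0.02,38],[0.22,-0.17,-0.25,0,38],[0.2,0,0,0,38],[0,0,0,0,38]]

```text
clock: 14.9
ee_pos: [0.6023, -0.0431, 0.0367]
tcp_rot: [0.437, 0.564, 0.422, -0.56]
ft_force: [-0.1, 0.8, -1.2]
opening: 0.0438
```

Run:
```python
from h import *; from workcell import r
P=G0-.03*TX; go(r,[*P,.0295],-15.3)
c=r.capture("side"); im=c["image"][140:230,230:330].astype(float); im=255*(im/255)**.6
cv2.imwrite("pics/s19.png",cv2.resize(im.astype(np.uint8),None,fx=7,fy=7,interpolation=cv2.INTER_CUBIC)[:,:,::-1])
```

```text
t 14.90 tcp [ 0.6023 -0.0431  0.0367] yawy -15.21 tool x [ 0.018 -0.013 -1.   ] y [ 0.965 -0.262  0.021] open 43.8 track(x,n)mm -53.0 -2.6 F [-0.14  0.75 -1.15] F along track 0.7
units [ 0.139 -0.053 -0.462]
roll units 0.011 joint6 0.1090018781761086
```

View pics/s19.png

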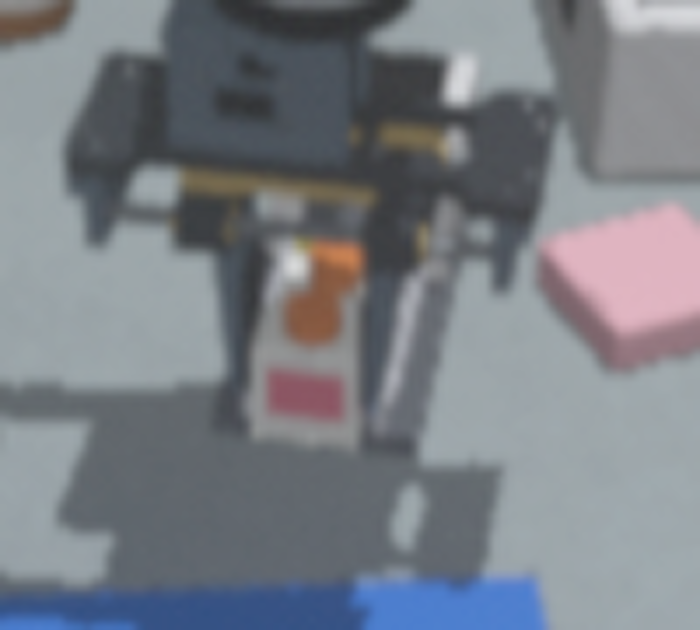

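carry_out:
  increments:
    - [[0.13,-0.05,0,0,38],[0,0,-0.25,0,38],[0,0,-0.2,0,38],[0,0,0,0,38]]

```text
clock: 15.35
ee_pos: [0.6083, -0.0215, 0.0316]
tcp_rot: [0.437, 0.565, 0.42, -0.559]
ft_force: [0.6, -0.0, -0.3]
opening: 0.0436
```

Run:
```python
from h import *; from workcell import r
P=G0-.016*TX; go(r,[*P,.0295],-15.3)
```

```text
t 15.35 tcp [ 0.6083 -0.0215  0.0316] yawy -15.38 tool x [ 0.021 -0.014 -1.   ] y [ 0.964 -0.265  0.024] open 43.6 track(x,n)mm -30.6 -2.6 F [ 0.63 -0.04 -0.34] F along track 0.1
units [ 0.038 -0.054 -0.292]
roll units -0.011 joint6 0.15018466951507195
```

carry_out:
  increments:
    - [[0.03,-0.06,-0.1,0,38],[0,0,-0.08,0,38]]

```text
clock: 15.55
ee_pos: [0.608, -0.0113, 0.03]
tcp_rot: [0.437, 0.565, 0.42, -0.559]
ft_force: [-0.0, 0.7, -0.5]
opening: 0.0438
```

Run:
```python
from h import *; from workcell import r
P=G0-.016*TX; go(r,[*P,.0295],-15.3)
```

```text
t 15.55 tcp [ 0.608  -0.0113  0.03  ] yawy -15.36 tool x [ 0.021 -0.014 -1.   ] y [ 0.964 -0.265  0.024] open 43.8 track(x,n)mm -20.8 0.4 F [-0.    0.69 -0.51] F along track 0.7
units [ 0.01   0.007 -0.097]
roll units -0.007 joint6 0.1671336471195001
```

carry_out:
  increments:
    - [[0,0,-0.06,0,38]]

```text
clock: 15.65
ee_pos: [0.6089, -0.008, 0.0301]
tcp_rot: [0.437, 0.565, 0.42, -0.559]
ft_force: [-0.1, -0.3, -0.6]
opening: 0.0436
```

carry_out:
  increments:
    - [[0,0,-0.06,0,38]]

```text
clock: 15.75
ee_pos: [0.6096, -0.0051, 0.0301]
tcp_rot: [0.437, 0.565, 0.42, -0.559]
ft_force: [-1.3, -5.3, -0.5]
opening: 0.0435
```

Run:
```python
from h import *; from workcell import r
P=G0-.016*TX; go(r,[*P,.0295],-15.3)
```

```text
t 15.75 tcp [ 0.6096 -0.0051  0.0301] yawy -15.33 tool x [ 0.021 -0.014 -1.   ] y [ 0.964 -0.264  0.024] open 43.5 track(x,n)mm -14.4 0.5 F [-1.25 -5.33 -0.46] F along track -5.5
units [0.012 0.01  0.031]
roll units -0.003 joint6 0.17810816895399684
```

Contact with the loaded cartridge came at −15.5 mm, close to the predicted −16. I'll push back in small steps and watch the force.

carry_out:
  increments:
    - [[0,0,-0.1,0,38],[0,0,-0.1,0,38],[0,0,-0.1,0,38],[0,0,-0.1,0,38]]

```text
clock: 16.15
ee_pos: [0.6143, 0.0123, 0.0301]
tcp_rot: [0.438, 0.564, 0.42, -0.561]
ft_force: [-2.0, -8.3, 2.1]
opening: 0.0442
```

Run:
```python
from h import *; from workcell import r
P=G0+.016*TX; go(r,[*P,.0295],-15.3)
c=r.capture("side"); im=c["image"][140:230,230:330].astype(float); im=255*(im/255)**.6
cv2.imwrite("pics/s20.png",cv2.resize(im.astype(np.uint8),None,fx=7,fy=7,interpolation=cv2.INTER_CUBIC)[:,:,::-1])
```

```text
t 16.15 tcp [0.6143 0.0123 0.0301] yawy -15.32 tool x [ 0.02  -0.018 -1.   ] y [ 0.964 -0.264  0.024] open 44.2 track(x,n)mm 3.6 0.5 F [-2.02 -8.27  2.14] F along track -8.5
units [ 0.009  0.01  -0.248]
roll units -0.002 joint6 0.21320034640780472
```

View pics/s20.png

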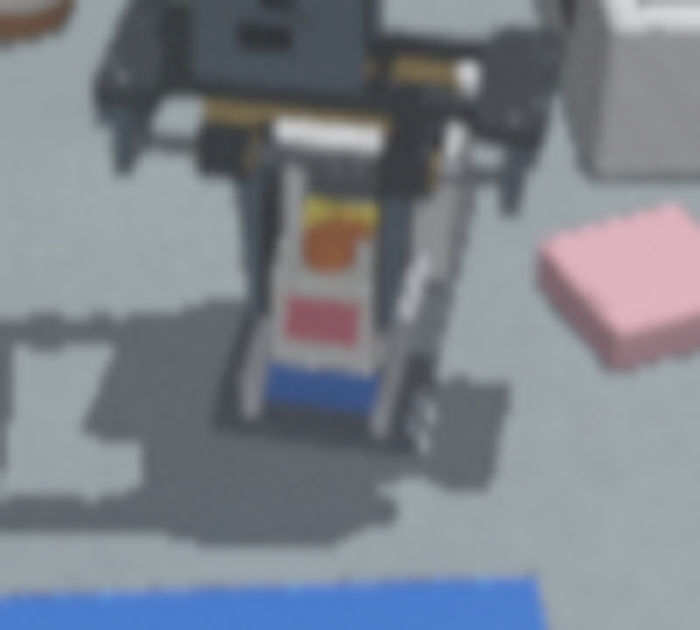

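carry_out:
  increments:
    - [[0,0,-0.08,0,38],[0,0,-0.06,0,38],[0,0,-0.05,0,38]]

```text
clock: 16.5
ee_pos: [0.6165, 0.0201, 0.0301]
tcp_rot: [0.439, 0.563, 0.419, -0.562]
ft_force: [-2.7, -8.1, 1.2]
opening: 0.0438
```

Run:
```python
from h import *; from workcell import r
P=G0+.016*TX; go(r,[*P,.0295],-15.3)
```

```text
t 16.50 tcp [0.6165 0.0201 0.0301] yawy -15.30 tool x [ 0.018 -0.021 -1.   ] y [ 0.964 -0.264  0.023] open 43.8 track(x,n)mm 11.7 0.5 F [-2.66 -8.09  1.18] F along track -8.5
units [ 0.011  0.009 -0.087]
roll units 0.0 joint6 0.23044880765784914
```

carry_out:
  increments:
    - [[0,0,-0.04,0,38]]

```text
clock: 16.6
ee_pos: [0.6168, 0.0213, 0.0302]
tcp_rot: [0.439, 0.562, 0.419, -0.562]
ft_force: [-1.6, -8.4, 0.8]
opening: 0.0439
```

Run:
```python
from h import *; from workcell import r
P=G0+.016*TX; go(r,[*P,.0295],-15.3)
```

```text
t 16.60 tcp [0.6168 0.0213 0.0302] yawy -15.29 tool x [ 0.018 -0.022 -1.   ] y [ 0.964 -0.264  0.023] open 43.9 track(x,n)mm 12.9 0.5 F [-1.57 -8.41  0.83] F along track -8.5
units [ 0.013  0.01  -0.061]
roll units 0.002 joint6 0.2340258855009707
```

carry_out:
  increments:
    - [[0,0,-0.05,0,38]]

```text
clock: 16.7
ee_pos: [0.6172, 0.023, 0.0302]
tcp_rot: [-0.439, -0.562, -0.419, 0.562]
ft_force: [-1.9, -8.1, 1.7]
opening: 0.0438
```

carry_out:
  increments:
    - [[0,0,-0.05,0,38]]

```text
clock: 16.8
ee_pos: [0.6177, 0.0246, 0.0302]
tcp_rot: [-0.439, -0.561, -0.418, 0.563]
ft_force: [-2.1, -8.6, 0.8]
opening: 0.044
```

Run:
```python
from h import *; from workcell import r
P=G0+.016*TX; go(r,[*P,.0295],-15.3)
c=r.capture("side"); im=c["image"][140:230,230:330].astype(float); im=255*(im/255)**.6
cv2.imwrite("pics/s21.png",cv2.resize(im.astype(np.uint8),None,fx=7,fy=7,interpolation=cv2.INTER_CUBIC)[:,:,::-1])
```

```text
t 16.80 tcp [0.6177 0.0246 0.0302] yawy -15.29 tool x [ 0.017 -0.025 -1.   ] y [ 0.964 -0.264  0.023] open 44.0 track(x,n)mm 16.3 0.5 F [-2.11 -8.56  0.8 ] F along track -8.8
units [0.014 0.01  0.006]
roll units 0.002 joint6 0.24280261472439155
```

View pics/s21.png

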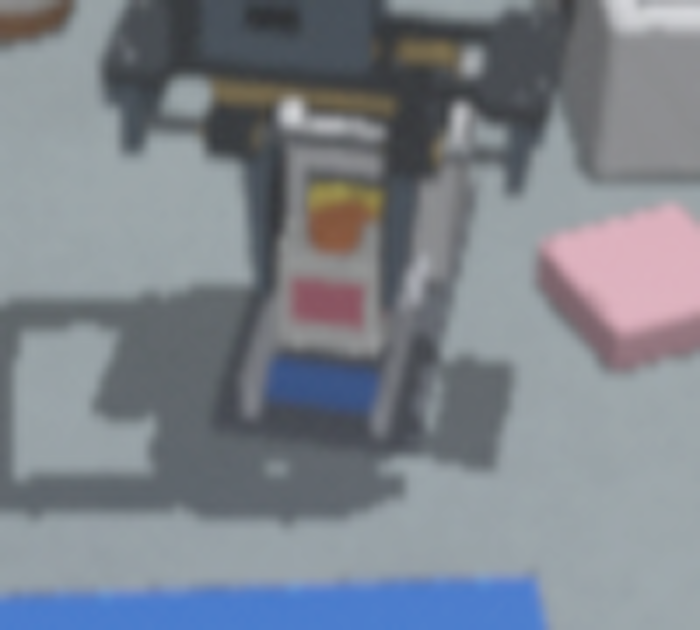

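carry_out:
  increments:
    - [[0,0,-0.05,0,38]]

```text
clock: 16.95
ee_pos: [0.6181, 0.0263, 0.0302]
tcp_rot: [-0.44, -0.561, -0.418, 0.563]
ft_force: [-4.0, -15.0, 1.6]
opening: 0.0442
```

Run:
```python
from h import *; from workcell import r
P=G0+.016*TX; go(r,[*P,.0295],-15.3)
```

```text
t 16.95 tcp [0.6181 0.0263 0.0302] yawy -15.28 tool x [ 0.016 -0.026 -1.   ] y [ 0.964 -0.263  0.022] open 44.2 track(x,n)mm 18.1 0.5 F [ -3.96 -15.01   1.55] F along track -15.5
units [0.015 0.01  0.041]
roll units 0.003 joint6 0.24735631202581893
```

The stop shows as a jump from −8.8 to −15.5 N. I'll ease off slightly and lower.

carry_out:
  increments:
    - [[0.08,0,0,0,38],[0.08,0,-0.01,0,38]]

```text
clock: 17.15
ee_pos: [0.6185, 0.025, 0.0229]
tcp_rot: [-0.441, -0.56, -0.417, 0.564]
ft_force: [-1.6, -6.0, 4.8]
opening: 0.0436
```

Run:
```python
from h import *; from workcell import r
P=G0+.016*TX; go(r,[*P,.0107],-15.3)
c=r.capture("side"); im=c["image"][140:230,230:330].astype(float); im=255*(im/255)**.6
cv2.imwrite("pics/s22.png",cv2.resize(im.astype(np.uint8),None,fx=7,fy=7,interpolation=cv2.INTER_CUBIC)[:,:,::-1])
```

```text
t 17.15 tcp [0.6185 0.025  0.0229] yawy -15.27 tool x [ 0.016 -0.029 -0.999] y [ 0.964 -0.263  0.023] open 43.6 track(x,n)mm 16.9 -0.2 F [-1.63 -5.97  4.78] F along track -6.2
units [ 0.245 -0.009  0.012]
roll units 0.003 joint6 0.24908536616582605
```

View pics/s22.png

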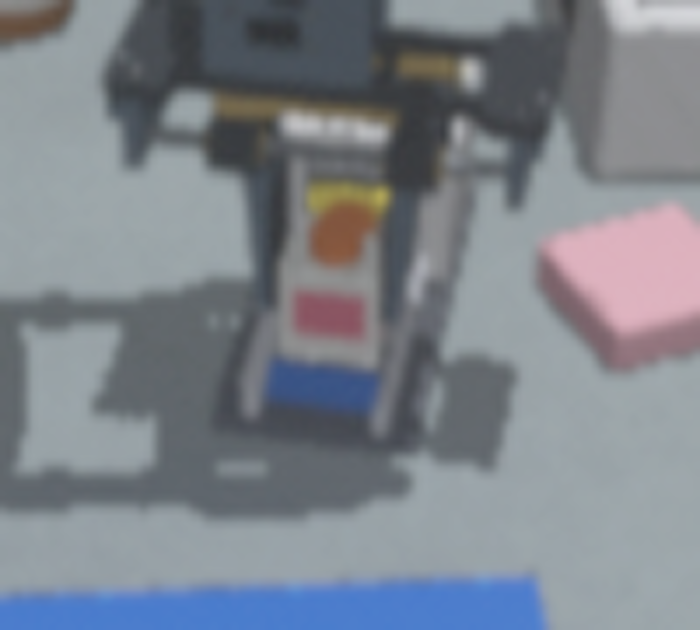

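carry_out:
  increments:
    - [[0,0,-0.04,0,38]]

```text
clock: 17.3
ee_pos: [0.6187, 0.0257, 0.0224]
tcp_rot: [-0.441, -0.56, -0.417, 0.564]
ft_force: [-6.5, -18.3, 12.1]
opening: 0.044
```

carry_out:
  increments:
    - [[0.06,0,-0.02,0,38]]

```text
clock: 17.4
ee_pos: [0.619, 0.0254, 0.0199]
tcp_rot: [-0.441, -0.559, -0.417, 0.565]
ft_force: [-3.5, -11.2, 7.2]
opening: 0.0439
```

Run:
```python
from h import *; from workcell import r
P=G0+.016*TX; go(r,[*P,.0107],-15.3)
```

```text
t 17.40 tcp [0.619  0.0254 0.0199] yawy -15.27 tool x [ 0.015 -0.032 -0.999] y [ 0.964 -0.263  0.023] open 43.9 track(x,n)mm 17.5 -0.5 F [ -3.53 -11.24   7.22] F along track -11.8
units [ 0.185 -0.015  0.024]
roll units 0.004 joint6 0.25465327301274043
```

carry_out:
  increments:
    - [[0.06,0,0,0,38]]

```text
clock: 17.5
ee_pos: [0.619, 0.0245, 0.0172]
tcp_rot: [-0.442, -0.559, -0.416, 0.565]
ft_force: [-1.6, -7.2, 4.1]
opening: 0.0442
```

carry_out:
  increments:
    - [[0.06,0,-0.01,0,38]]

```text
clock: 17.6
ee_pos: [0.6191, 0.0241, 0.0144]
tcp_rot: [-0.442, -0.559, -0.416, 0.565]
ft_force: [-1.9, -7.1, 3.5]
opening: 0.0437
```

Run:
```python
from h import *; from workcell import r
P=G0+.016*TX; go(r,[*P,.0107],-15.3)
c=r.capture("side"); im=c["image"][140:230,230:330].astype(float); im=255*(im/255)**.6
cv2.imwrite("pics/s23.png",cv2.resize(im.astype(np.uint8),None,fx=7,fy=7,interpolation=cv2.INTER_CUBIC)[:,:,::-1])
```

```text
t 17.60 tcp [0.6191 0.0241 0.0144] yawy -15.28 tool x [ 0.015 -0.034 -0.999] y [ 0.964 -0.263  0.024] open 43.7 track(x,n)mm 16.2 -1.0 F [-1.93 -7.12  3.48] F along track -7.4
units [ 0.073 -0.023  0.003]
roll units 0.003 joint6 0.256209469834489
```

View pics/s23.png

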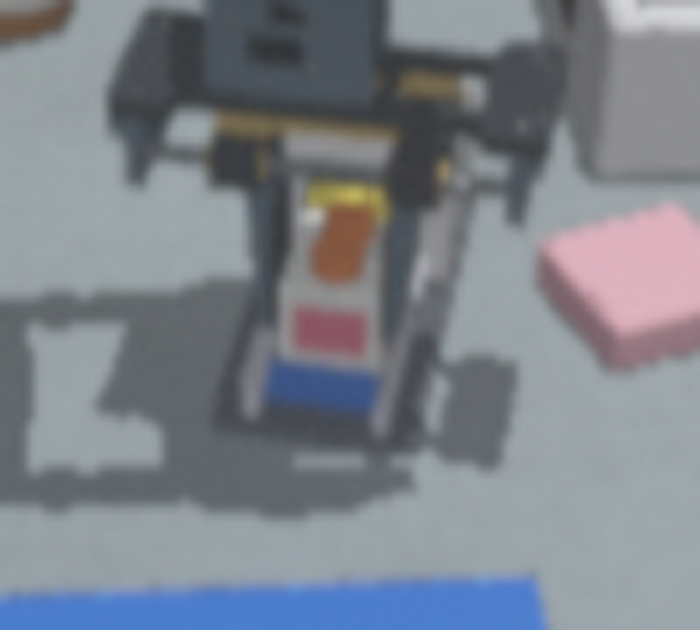

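carry_out:
  increments:
    - [[0.04,0,0,0,38]]

```text
clock: 17.75
ee_pos: [0.6192, 0.0233, 0.0122]
tcp_rot: [-0.442, -0.559, -0.416, 0.565]
ft_force: [-2.5, -6.4, 3.7]
opening: 0.0438
```

carry_out:
  increments:
    - [[0.02,0,0,0,38]]

```text
clock: 17.85
ee_pos: [0.619, 0.0226, 0.0113]
tcp_rot: [-0.442, -0.558, -0.416, 0.566]
ft_force: [-3.0, -6.1, 4.3]
opening: 0.044
```

Run:
```python
from h import *; from workcell import r
P=G0+.016*TX; go(r,[*P,.0107],-15.3)
```

```text
t 17.85 tcp [0.619  0.0226 0.0113] yawy -15.29 tool x [ 0.015 -0.036 -0.999] y [ 0.964 -0.264  0.024] open 44.0 track(x,n)mm 14.8 -1.3 F [-3.02 -6.15  4.28] F along track -6.7
units [ 0.011 -0.027 -0.025]
roll units 0.002 joint6 0.2569045908360165
```

carry_out:
  increments:
    - [[0.01,0,0,0,38]]

```text
clock: 17.95
ee_pos: [0.6189, 0.0219, 0.011]
tcp_rot: [-0.442, -0.558, -0.415, 0.566]
ft_force: [-3.0, -7.2, 3.2]
opening: 0.0438
```

carry_out:
  increments:
    - [[0,0,0.015,0,38]]

```text
clock: 18.05
ee_pos: [0.6187, 0.0211, 0.0111]
tcp_rot: [-0.442, -0.558, -0.415, 0.566]
ft_force: [-0.8, 3.6, 0.5]
opening: 0.0437
```

Run:
```python
from h import *; from workcell import r
P=G0+.016*TX; go(r,[*P,.0107],-15.3)
```

```text
t 18.05 tcp [0.6187 0.0211 0.0111] yawy -15.31 tool x [ 0.014 -0.037 -0.999] y [ 0.964 -0.264  0.023] open 43.7 track(x,n)mm 13.2 -1.4 F [-0.76  3.6   0.46] F along track 3.3
units [ 0.005 -0.028 -0.055]
roll units -0.001 joint6 0.25607664546030084
```

carry_out:
  increments:
    - [[0.015,0,0,0,38]]

```text
clock: 18.15
ee_pos: [0.6188, 0.0211, 0.0107]
tcp_rot: [-0.442, -0.558, -0.415, 0.566]
ft_force: [-3.5, -1.1, 15.9]
opening: 0.0437
```

Run:
```python
from h import *; from workcell import r
P=G0+.016*TX; go(r,[*P,.0107],-15.3)
```

```text
t 18.15 tcp [0.6188 0.0211 0.0107] yawy -15.32 tool x [ 0.014 -0.037 -0.999] y [ 0.964 -0.264  0.024] open 43.7 track(x,n)mm 13.3 -1.5 F [-3.45 -1.08 15.95] F along track -2.0
units [-0.003 -0.03  -0.054]
roll units -0.003 joint6 0.2561833259454396
```

Floor and gate are both felt. I'll release slowly.

carry_out:
  increments:
    - [[-0.005,0,0,0,44],[0,0,0,0,45],[0,0,0,0,47],[0,0,0,0,52],[0,0,0,0,60]]
  squeeze: 5

```text
clock: 18.65
ee_pos: [0.6191, 0.0215, 0.0108]
tcp_rot: [-0.442, -0.559, -0.415, 0.566]
ft_force: [0.1, -0.2, -0.4]
opening: 0.0572
```

carry_out:
  increments:
    - [[0,0,0,0,60],[0,0,0,0,60]]

```text
clock: 18.85
ee_pos: [0.6192, 0.0215, 0.0108]
tcp_rot: [-0.442, -0.559, -0.415, 0.566]
ft_force: [-0.6, 0.6, -0.1]
opening: 0.0598
```

Run:
```python
from h import *; from workcell import r
go(r)
c=r.capture("side"); im=c["image"][140:230,230:330].astype(float); im=255*(im/255)**.6
cv2.imwrite("pics/s24.png",cv2.resize(im.astype(np.uint8),None,fx=7,fy=7,interpolation=cv2.INTER_CUBIC)[:,:,::-1])
```

```text
t 18.85 tcp [0.6192 0.0215 0.0108] yawy -15.31 tool x [ 0.015 -0.037 -0.999] y [ 0.964 -0.264  0.024] open 59.8 track(x,n)mm 13.8 -1.8 F [-0.6   0.56 -0.07] F along track 0.4
```

View pics/s24.png

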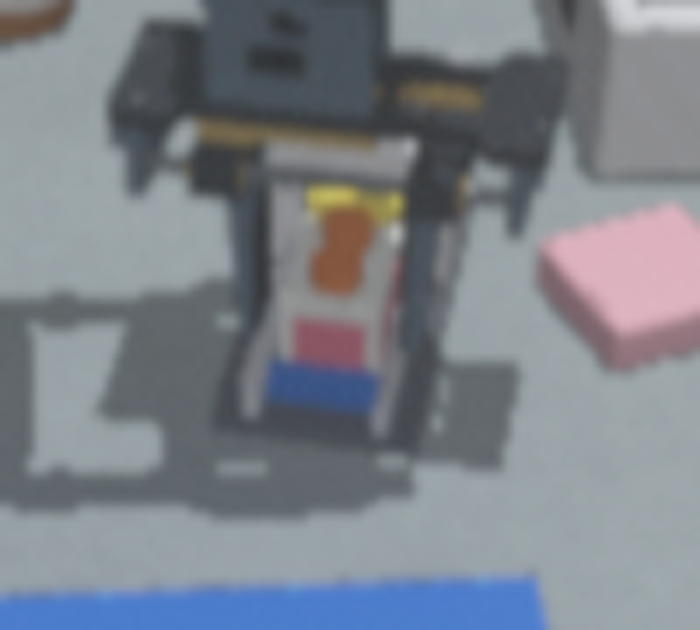

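Both cartridges stand in the track. I'll retreat upward, then move away for a clear view.

carry_out:
  increments:
    - [[-0.15,0,0,0,62],[-0.4,0,0,0,62],[-0.6,0,0,0,62],[-0.8,0,0,0,62],[-0.6,0,0,0,62]]

```text
clock: 19.4
ee_pos: [0.6144, 0.0263, 0.14]
tcp_rot: [-0.44, -0.556, -0.417, 0.568]
ft_force: [0.5, 0.2, 0.3]
opening: 0.062
```

carry_out:
  increments:
    - [[-0.3,-0.3,0.4,0,62],[0,-0.7,0.5,0,62],[0,-0.7,0.5,0,62],[0,-0.7,0.5,0,62],[0,-0.4,0.3,0,62]]

```text
clock: 19.9
ee_pos: [0.4505, -0.0429, 0.1633]
tcp_rot: [-0.444, -0.559, -0.414, 0.564]
ft_force: [-1.1, 0.9, 0.3]
opening: 0.0619
```

carry_out:
  increments:
    - [[0,-0.6,0.1,0,62],[0,-0.6,0,0,62],[0,-0.2,0,0,62],[0,0,0,0,62]]

```text
clock: 20.3
ee_pos: [0.376, -0.03, 0.1632]
tcp_rot: [-0.444, -0.56, -0.413, 0.564]
ft_force: [1.6, 0.4, 1.1]
opening: 0.0625
```

Run:
```python
from h import *; from workcell import r
go(r)
c=r.capture("side"); t=r.capture("top")
def z(c,a,b,x,y,k): return cv2.resize(c["image"][a:b,x:y,::-1],None,fx=k,fy=k,interpolation=cv2.INTER_CUBIC)
cv2.imwrite("pics/e1.png",z(c,135,215,245,325,7)); cv2.imwrite("pics/e2.png",z(t,130,200,175,270,8))
cv2.imwrite("pics/e3.png",c["image"][:,:,::-1]);cv2.imwrite("pics/e4.png",t["image"][:,:,::-1])
```

```text
t 20.30 tcp [ 0.376  -0.03    0.1632] yawy -15.30 tool x [ 0.023 -0.038 -0.999] y [ 0.964 -0.264  0.032] open 62.5 track(x,n)mm -100.1 219.2 F [1.58 0.4  1.11] F along track 0.8
```

View pics/e1.png

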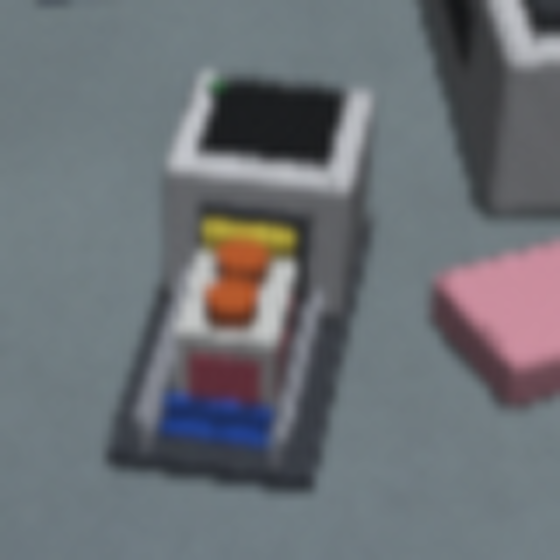

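View pics/e2.png

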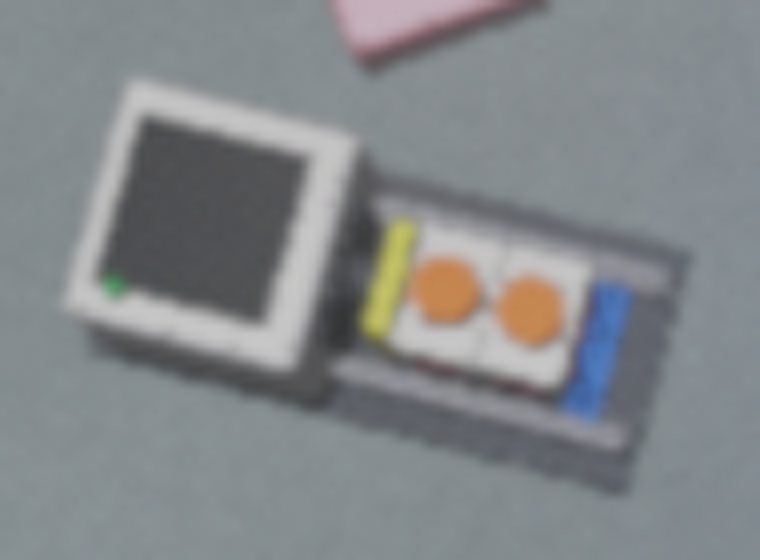

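View pics/e3.png

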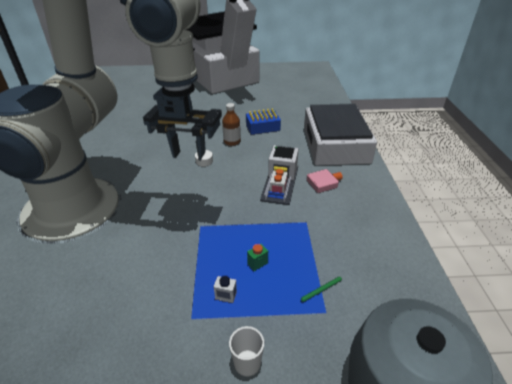

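The pictures show both cartridges abutting, upright, between the blue gate (597,350) and the yellow follower (390,280). A final numeric check of seating height and bystanders:

Run:
```python
from h import *; from workcell import r
s=load("side0.npz")
c=r.capture("side");t=r.capture("top"); go(r)
for n,x in(("top",t),("side",c)):
    d=np.abs(load(n+"0.npz")["image"].astype(int)-x["image"]).max(2)
    for nm,(tb,sb) in dict(spent=((365,385,213,237),(212,240,272,304)),green=((330,352,184,208),(245,272,240,272)),marker=((353,382,126,168),(298,345,274,304)),flask=((208,245,96,138),(305,345,166,194)),beaker=((424,456,192,224),(225,268,325,380))).items():
        a=tb if n=="top" else sb; print(n,nm,(d[a[2]:a[3],a[0]:a[1]]>40).sum(),end="; ")
    print()
def caps(c,z,box):
    U=8;im=cv2.resize(c["image"],None,fx=U,fy=U,interpolation=cv2.INTER_CUBIC);h=cv2.cvtColor(im,cv2.COLOR_RGB2HSV)
    m=((h[...,0]<16)&(h[...,1]>120)&(h[...,2]>150)).astype(np.uint8)
    k=np.zeros_like(m);k[box[2]*U:box[3]*U,box[0]*U:box[1]*U]=1;m&=k
    for q in cv2.findContours(m,0,1)[0]:
        if cv2.contourArea(q)>500:
            (u,rad)=cv2.minEnclosingCircle(q); P=onz(c,((u[0]+.5)/U-.5,(u[1]+.5)/U-.5),z)[:2]-G0; print("cap track x,n mm",(P@TX*1e3).round(1),(P@TN*1e3).round(1))
caps(t,.068,(215,255,150,190))
```

```text
t 20.50 tcp [ 0.3783 -0.0305  0.163 ] yawy -15.30 tool x [ 0.024 -0.038 -0.999] y [ 0.964 -0.264  0.033] open 61.9 track(x,n)mm -99.9 216.9 F [ 0.15 -0.79  0.53] F along track -0.7
top spent 0; top green 0; top marker 15; top flask 0; top beaker 0; 
side spent 0; side green 0; side marker 7; side flask 0; side beaker 0; 
cap track x,n mm 17.8 0.1
cap track x,n mm 47.6 -0.4
```

Run:
```python
from h import *; from workcell import r
for n in("top","side"):
    a=load(n+"0.npz")["image"]; b=cv2.imread("pics/e4.png" if n=="top" else "pics/e3.png")[:,:,::-1]
    for im in(a,b):
        h=cv2.cvtColor(np.ascontiguousarray(im),cv2.COLOR_RGB2HSV); m=(h[...,0]>50)&(h[...,0]<80)&(h[...,1]>120)
        y,x=np.nonzero(m); k=(x>353)&(y<180) if n=="top" else (x>295)&(y>270)&(y<310); print(n,k.sum(),x[k].mean().round(2),y[k].mean().round(2))
r.close_job()
```

```text
top 60 369.6 151.28
top 72 368.07 148.85
side 167 321.47 288.37
side 165 321.47 288.37
the job is handed in; nothing more can be done
```

Both orange-capped cartridges are loaded one behind the other between the blue gate and the yellow follower. I handed the job in at about 20.5 s.

- **Loading:** The held cartridge pushed the follower back to make room. The second cartridge pushed the first back until I felt the follower's stop. Each one was eased forward until it touched the gate, lowered to the floor, and released slowly with the follower resting on it.
- **Forces:** At the stop, force along the track rose from about 9 N to 15.5 N, and a later push against it reached about 19 N. The highest force I read was about 36 N in total, when the first cartridge touched the floor. That is close to the 40 N limit, so I eased off at once.
- **Final views:** Both cartridges look upright, flat and face to face. Their caps are 29.8 mm apart and within 0.5 mm of the centre line, and the gripper is clear of everything.
- **Bystanders:** The spent cartridge, green look-alike, flask and beaker areas show no change in either camera. I did not compare the bottle, dishes and tip rack pixel by pixel.

Some checks disagreed:
- **Marker pen:** Its colour mask is unchanged in the side view, but in the top view it shifted by about 2–3 pixels (60 to 72 pixels matched). I think that is a masking or shading effect, because nothing went near the pen.
- **Fingertip height:** The fingertips looked about 25 mm higher in the images than the reported tool position, so the first attempt to close on a cartridge missed. I took the heights from the images and from contact after that.
- **Tool tilt:** The tool was leaning about 2° by the end of the second placement.

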